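# Weigh a glass bar on the spring scale

### The arm

A 7-joint arm with a two-finger parallel gripper is mounted at the origin on the work surface. World frame = base frame: x ahead of the robot, y to its left, z up, the work surface at z = 0. Lengths are in m, angles in rad, forces in N, time in s.
With the tool pointing down it reaches from about 0.4 to 0.9 m from the base axis. Payload 5.6 kg.
Tool frame: the origin (TCP) lies midway between the tips of the shut fingers; the grasp point (between the pads) lies 19 mm behind it; z points along the fingers, y is the line along which they close (so a half turn about z gives the same grasp; the last joint's range is limited). The gripper opens to 92 mm and grips with 3 to 60 N. Pads are 20 mm wide; open, the fingers measure 128 mm over their backs; the gripper's body (75 mm by 189 mm) begins 69 mm behind the grasp point.
Start: joints at [-0.043, 0.468, -0.012, 1.603, 0.006, 1.071, -0.056], TCP at [0.65, -0, 0.215] pointing down, gripper open.
Joint ranges: [-2.53, 2.53], [-0.31, 2.02], [-1.57, 1.55], [0.28, 2.44], [-1.29, 4.43], [0.15, 1.84], [-2.92, 2.92]. Speed limits (rad/s): [2.57, 2.57, 3.14, 3.14, 3.14, 3.14, 3.14].

### API

Orientations are given as a 3x3 rotation matrix whose columns are the frame's x, y, z axes.
In Python, from workcell import * gives the robot as it stands.
- The arm moves only by the shell command python3 -m inch 'ROWS' [FORCE]. ROWS is JSON, a list of rows, each a list of 5 numbers: the shift along the tool's x, y, z in mm, then the turn about the tool's z in rad, then the finger opening in mm, from 0 to 91.9. In form: [[dx, dy, dz, twist, fingers], ...]. A call has 1 to 20 rows; each row shifts and turns the commanded pose from where the row before left it, along the tool's axes as they then stand; what a row does not reach is not made up. A row lasts 1/10 s, in which the tool goes at most 50 mm and 8.59 degrees, less where a joint would pass 70% of its speed; a pose out of reach is approached as far as the arm can. A call with a gripper value outside its range is refused whole. The fingers move at their own pace and stop on an object; FORCE is the grip in N (left out, the last holds). Time passes only in rows, so rows that do not move let the fingers close. It gives the time, the measured TCP pose, the force, the opening and the grip force at its end, in the units of the state.
- get_obs(): the state, without advancing time (a new reading comes with each control period).
- get_image(name): name is "scene" or "side" or "wrist"; returns the picture (384x512x3 uint8, red, green, blue); there is no depth.
- camera_params(name): a dict with "fx", "fy", "cx", "cy" (pixels), "world_to_cam" (4x4, takes a point from world to camera coordinates); the wrist camera has in their place "T_tool_cam" (4x4, takes a point from camera to tool coordinates, whose origin is the TCP and whose axes are the flange's). Camera axes: x right, y up, looking along -z (the intrinsics and any distortion apply to the point x, -y, -z); pixel columns grow to the right and rows downward; lengths in m; the calibration is good to about 2 mm. A picture is of the moment at which its call begins: read the wrist's pose just before it. camera_params takes no time and is no camera call.
- close_job(): hands the job in; it is judged then, once.
The state is a dict: "clock": time; "joints": joint angles; "qd": joint speeds; "joint_torque": joint torques, N m; "tcp_pos": TCP position; "ee_rot": TCP orientation; "contact_force": force on the tool from outside, world axes, zero at the start; "wrist_torque": the same for the moment, N m; "opening": opening from 0.0 (shut) to 1.0 (fully open); "gripper_force": force on a finger pad.
Only numpy, scipy, OpenCV 4.12 (cv2) and the standard library are available. Lean on these libraries where they do the work, as an engineer would, in place of code of your own. Each camera call takes 0.05 s, during which the arm holds its last target. There are 200 camera calls.

### The job

Weigh the thick square glass bar: first lay it in the aluminium weighing tray while the tray stands on the bench, then hang the tray (it has a wooden handle) by its wire eye on the hook of the spring scale. Ease the load onto the spring slowly, never letting it drop or jerk, and let go so that the tray hangs free and still, with the bar in it and the pointer settled. Set the glass down softly and leave everything else on the bench where it is.

Things in the scene. Friction and masses are not known exactly. Their poses are not given: they have to be found in the camera images.
- bar: the glass bar to weigh: thick square-section piece of clear green glass, 60 (x) by 32 (y) by 32 mm high, 110 to 200 g; origin at the centre of its underside, x along its length. The other three offcuts are of the same glass
- bar_center (a point): centre of the glass bar, 16 mm above its underside
- tray: loose aluminium weighing tray, 280 g, with a hanging frame. Open tray 160 (x) by 110 (y) by 35 mm high, walls and floor 4 mm; origin under its centre. Frame of 6 mm steel wire in the plane x = 0: uprights at y = +-53 mm to z = 60, sloping in to the middle at z = 82; 10 mm post on the axis from there up to z = 141 with a wooden handle plate; wire eye on top. Same from both ends
- tray_eye (a point): top corner of the tray's diamond-shaped eye, centre of its 6 mm wire, 225 mm above the tray's underside; it rests in the hook. The diamond's side corners are at y = +-30, z = 165 mm, its bottom at z = 138 (tray frame). Axes as the tray's
- tray_grip (a point): point on the wooden handle plate, at tray x = -24, y = 0, z = 107 mm. The plate is 68 (x) by 12 (y) by 30 mm (z 92 to 122), centred on the post. The eye above leaves no room for an upright gripper: lean the tool back 25 to 50 degrees
- scale: spring scale on a fixed stand; origin on the bench under the hook seat. The hook opens to -x (to the robot): the eye goes on by moving in +x above the tip, then down. The head (x -13 to 23, y -30 to 30, z 375 to 505 mm) is right above the hook, on a beam (z 504 to 526) from a 22 mm post at x = 40, y = -170 (base plate 110 by 100 by 12 mm)
- hook_seat (a point): bottom of the hook's V, centre line of its 8 mm steel rod; 300 mm above the bench unloaded, sinks with the load. The tip rises 22 mm above it at x = -17 mm, the shank runs up at x = +17 mm (scale axes). Axes as the scale's
- hook (a joint): how far the hook and pointer are pulled down, m: 0 unloaded (z 300 mm), range 0 to 0.075, spring 90 N/m after about 0.3 N preload, lightly damped. The empty tray reads about 0.027, tray and bar 0.038 to 0.050
- rod: bystander: thin square glass rod 90 by 14 by 14 mm; origin under its centre
- slab: bystander: flat glass slab 50 by 50 by 13 mm; origin under its centre
- puck: bystander: upright glass cylinder 38 mm across, 44 mm high; origin under its centre
- jar: bystander: glass jar with white lid, 60 mm across, 85 mm high; origin under its centre
- paddle: bystander: flat paddle, 200 mm long along x, lying; origin under it
- dish: bystander: white ceramic bowl 76 mm across, 30 mm high; origin under its centre
- brush: bystander: brush with wooden handle, 160 mm long along x, lying; origin under it
Things that resemble listed ones, but are neither listed nor needed, are in the scene too. Leave any purple look-alike of the tray alone.

How it is judged:
On the way, in this order (a step that is already met when the one before it is completed fails the run):
1. the bar lies in the tray, let go, while the tray stands on the bench (x of bar_center in the frame of tray between -0.08 and 0.08 m and y of bar_center in the frame of tray between -0.055 and 0.055 m and z of bar_center in the frame of tray between 0.01 and 0.042 m and contact force between the fingers and bar below 0.1 N and linear speed of bar below 0.03 m/s and height (world z) of tray below 0.008 m and angle between tray's own z axis and vertical below 0.1 rad), for 0.2 s.
2. the tray's eye is on the hook and the tray is clear of the bench (distance between tray_eye and hook_seat below 0.02 m and height (world z) of tray above 0.012 m and value of joint hook above 0.01 m), for 0.2 s.
At the end, for the whole second after the job is handed in: The bar lies in the tray; the tray hangs free with the top of its eye in the hook (within 20 mm of the seat), at least 12 mm clear of the bench, tilted less than 15 degrees and moving slower than 0.08 m/s; the pointer shows more than 32 mm and moves slower than 0.03 m/s (x of bar_center in the frame of tray between -0.08 and 0.08 m and y of bar_center in the frame of tray between -0.055 and 0.055 m and z of bar_center in the frame of tray between 0.01 and 0.042 m and distance between tray_eye and hook_seat below 0.02 m and height (world z) of tray above 0.012 m and value of joint hook above 0.032 m and velocity of joint hook between -0.03 and 0.03 m/s and linear speed of tray below 0.08 m/s and angle between tray's own z axis and vertical below 0.26 rad); the robot touches nothing.
It fails at once if the load dropped or jerked onto the spring (hook sinking faster than 0.3 m/s) (velocity of joint hook above 0.3 m/s).
It fails at once if the glass bar dropped or banged (over 40 N against the tray) (contact force between bar and tray above 40 N).
It fails at once if a bystander pushed more than 40 mm (distance of any of rod, slab, puck, jar, paddle, dish, brush from where it was at the start of the episode above 0.04 m).
It fails at once if the jar or the glass puck knocked over (angle between any of jar, puck's own z axis and vertical above 0.6 rad).
It also fails if it takes over 72 s, if anything falls off the work surface, if the arm or the gripper's body presses on something with over 40 N, if the wrist force passes 120 N, or if a joint passes its speed limit or range.

## Working session

There is one attempt and no reset: what is moved stays moved. The work goes in short steps, Python scripts to look and compute and a shell command to move; the robot and the scene stay as the last step left them, time stands still between calls to the robot, and variables do not carry over. Pictures are saved under pics/ and viewed, at most 10 in all, crops included, and the job is handed in when it is done.

```bash
ls; mkdir -p pics; cat > h.py <<'E'
from workcell import *
import numpy as np, cv2
def cam(name):
    p=camera_params(name); K=(p["fx"],p["fy"],p["cx"],p["cy"])
    if name=="wrist":
        o=get_obs(); T=np.eye(4); T[:3,:3]=o["ee_rot"]; T[:3,3]=o["tcp_pos"]
        W=T@np.array(p["T_tool_cam"])
    else: W=np.linalg.inv(np.array(p["world_to_cam"]))
    return K,W
def ray(c,u,v):
    (fx,fy,cx,cy),W=c
    d=W[:3,:3]@np.array([(u-cx)/fx,-(v-cy)/fy,-1.]); return W[:3,3],d/np.linalg.norm(d)
def onz(c,u,v,z):
    o,d=ray(c,u,v); return o+d*(z-o[2])/d[2]
def proj(c,p):
    (fx,fy,cx,cy),W=c; q=np.linalg.inv(W)@np.append(p,1); return np.array([cx+fx*q[0]/-q[2],cy-fy*q[1]/-q[2]])
def two(c1,p1,c2,p2):
    a,d=ray(c1,*p1);b,e=ray(c2,*p2)
    s=np.linalg.lstsq(np.c_[d,-e],b-a,rcond=None)[0]; x=a+s[0]*d;y=b+s[1]*e
    return (x+y)/2,np.linalg.norm(x-y)
def snap(name,f):
    im=get_image(name)[:,:,::-1].copy(); cv2.imwrite("pics/"+f+".png",im); return im
E
python3 - <<'E'
from h import *
for n in("scene","side","wrist"):
    p=camera_params(n); print(p); c=cam(n); print(n,c[1][:3,3].round(3),(-c[1][:3,2]).round(2)); snap(n,n+"0")
E
python3 -c "
import cv2,numpy as np
cv2.imwrite('pics/both.png',np.vstack([cv2.resize(cv2.imread('pics/scene0.png'),(800,600))]))"
```

```text
pics
{'fx': 351.9083810443274, 'fy': 351.9083810443274, 'cx': 258.5887230658747, 'cy': 195.71040315283767, 'world_to_cam': array([[ 0.78766763,  0.61594369,  0.01389493, -0.43672827],
       [-0.43033295,  0.53388941,  0.72785689,  0.05431256],
       [ 0.4409005 , -0.57928876,  0.68558827, -1.2268991 ],
       [ 0.        ,  0.        ,  0.        ,  1.        ]])}
scene [ 0.908 -0.471  0.808] [-0.44  0.58 -0.69]
{'fx': 448.4329615281493, 'fy': 448.4329615281493, 'cx': 257.65250096162214, 'cy': 191.18789504195794, 'world_to_cam': array([[-0.7300014 , -0.68344387,  0.00156093,  0.40695973],
       [ 0.39938201, -0.4247331 ,  0.81246281, -0.34660253],
       [-0.55460974,  0.59372239,  0.58301094, -1.41258273],
       [ 0.        ,  0.        ,  0.        ,  1.        ]])}
side [-0.348  0.97   1.105] [ 0.55 -0.59 -0.58]
{'fx': 275.25151465724343, 'fy': 275.25151465724343, 'cx': 251.1164166284481, 'cy': 188.01787436276427, 'T_tool_cam': array([[-3.90573622e-04,  9.60008940e-01,  2.79969075e-01,
         7.93587590e-02],
       [ 9.99999886e-01,  2.97847738e-04,  3.73745159e-04,
        -3.58418861e-04],
       [ 2.75410538e-04,  2.79969189e-01, -9.60008947e-01,
        -1.70003533e-01],
       [ 0.00000000e+00,  0.00000000e+00,  0.00000000e+00,
         1.00000000e+00]])}
wrist [0.649 0.079 0.384] [-0.   -0.28 -0.96]
```

View pics/both.png

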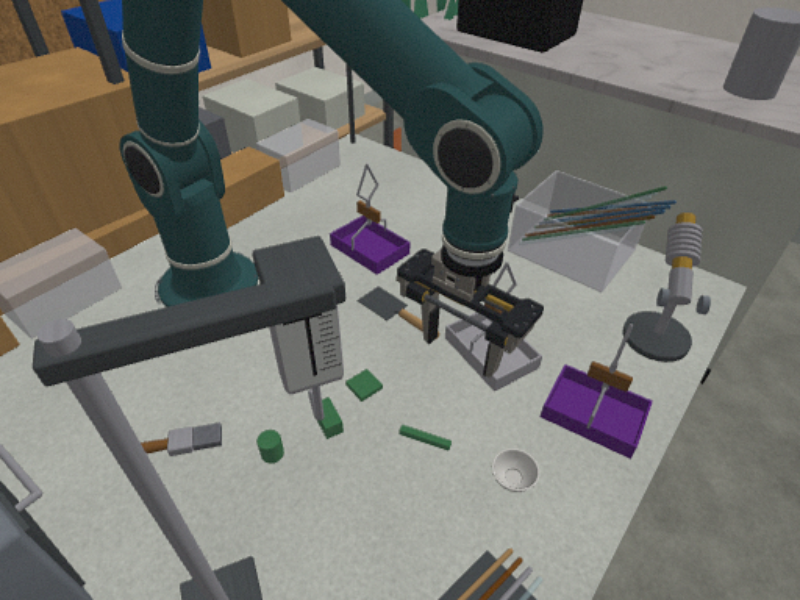

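View pics/side0.png

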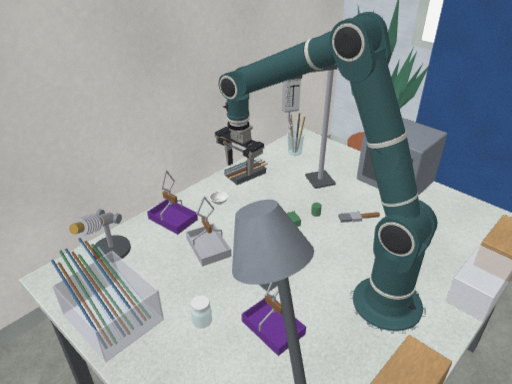

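The scene view (800 px wide) shows four green glass pieces. They are the slab (365,384), the bar partly behind the hook (329,418), the puck (270,447) and the rod (425,437). The aluminium tray is at (492,348), and purple look-alikes are at (370,240) and (597,405). The hook is at (318,400). In the side view, the grey tray is at (208,243) and the scale at (292,95).

I take (329,418) as the bar, because it is short, thick and square-ended. Next I'll check it in a close crop.

```bash
python3 - <<'E'
from h import *
s=cv2.imread('pics/scene0.png'); d=cv2.imread('pics/side0.png'); w=cv2.imread('pics/wrist0.png')
a=cv2.resize(s[130:320,140:360],None,fx=1.8,fy=1.8,interpolation=cv2.INTER_CUBIC)   # 396x342
b=cv2.resize(d[170:280,180:340],(396,272),interpolation=cv2.INTER_CUBIC)
r=cv2.resize(w,(400,300)); r2=cv2.resize(d[60:200,210:350],(314,314))
o=np.zeros((600,800,3),np.uint8); o[:342,:396]=a; o[342:,:396]=b[:258]; o[:300,400:]=r; o[300:,400:700]=r2[:300,:300]
cv2.imwrite('pics/c1.png',o)
c=cam("scene")
m=cv2.inRange(cv2.cvtColor(s,cv2.COLOR_BGR2HSV),(50,90,30),(80,255,255))
m[:230]=0
for k in cv2.findContours(m,0,2)[0]:
    if cv2.contourArea(k)>30:
        (x,y),wh,an=cv2.minAreaRect(k); print((round(x),round(y)),cv2.contourArea(k),onz(c,x,y,.015).round(3))
c=cam("side")
m=cv2.inRange(cv2.cvtColor(d,cv2.COLOR_BGR2HSV),(50,90,30),(80,255,255)); m[:195]=0;m[235:]=0
for k in cv2.findContours(m,0,2)[0]:
    if cv2.contourArea(k)>15:
        (x,y),wh,an=cv2.minAreaRect(k); print('side',(round(x),round(y)),cv2.contourArea(k),onz(c,x,y,.015).round(3))
E
```

```text
(172, 286) 214.5 [ 0.434 -0.206  0.015]
(272, 280) 148.0 [ 0.624 -0.032  0.015]
(210, 267) 189.5 [ 0.469 -0.104  0.015]
(233, 246) 222.5 [ 0.47  -0.01   0.015]
side (294, 216) 55.5 [ 0.473 -0.113  0.015]
side (315, 208) 39.0 [ 0.444 -0.21   0.015]
```

View pics/c1.png

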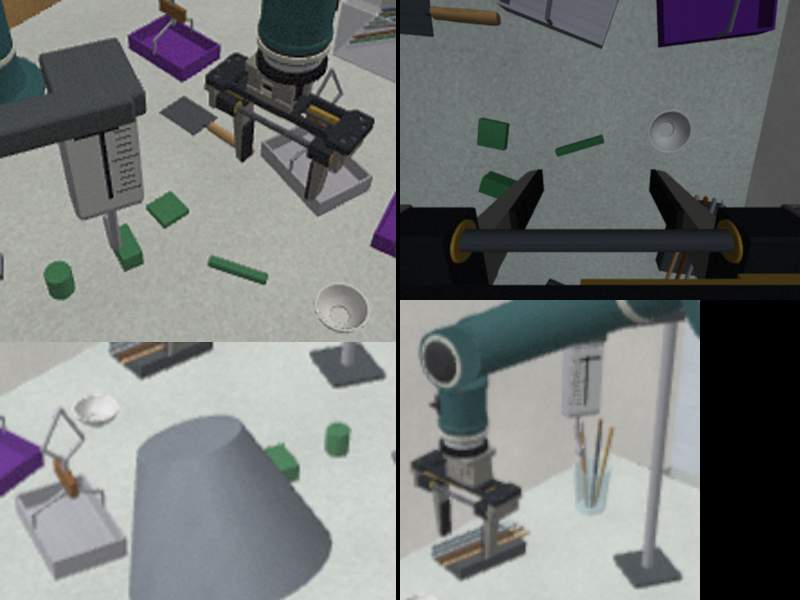

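The crop confirms the choice. The bar is at (127,247) in the crop, a block with a square end, and the slab, rod and puck are clearly different shapes. The aluminium tray and its eye are visible in both views, and the hook is above and near the bar. Next I'll triangulate these.

```bash
python3 - <<'E'
from h import *
S=cam("scene");D=cam("side")
print('hook',two(S,(202,268),D,(290,125)))
print('eye',two(S,(325,169),D,(205.5,198)))
for p in((203,265),(231,254),(187,239)): print('trayfoot',onz(D,*p,.0).round(3))
for p in((187,232),(203,258),(231,247)): print('traytop',onz(D,*p,.035).round(3))
print('scale base side',onz(D,(655-400)*.446+210,(565-300)*.446+60,.012))
W=cam("wrist")
for n,p in dict(bar=(496,185),slab=(493,133),rod=(580,145),traycorner=(607,46),trayl=(497,10),bowl=(670,131)).items():
    print(n,onz(W,(p[0]-400)*1.28,p[1]*1.28,.035 if 'tray' in n else .015).round(3))
print(get_obs()["ee_rot"].round(3))
E
```

```text
hook (array([ 0.62056966, -0.24851967,  0.30522485]), np.float64(0.0005236912499284783))
eye (array([0.60018179, 0.21563015, 0.21827204]), np.float64(0.010181364323447347))
trayfoot [0.542 0.291 0.   ]
trayfoot [0.511 0.187 0.   ]
trayfoot [0.686 0.243 0.   ]
traytop [0.683 0.242 0.035]
traytop [0.539 0.291 0.035]
traytop [0.509 0.188 0.035]
scale base side [ 0.54803566 -0.41108858  0.012     ]
bar [ 0.46  -0.103  0.015]
slab [ 0.468 -0.003  0.015]
rod [ 0.62  -0.025  0.015]
traycorner [0.665 0.134 0.035]
trayl [0.507 0.181 0.035]
bowl [0.778 0.001 0.015]
[[ 0.     1.    -0.001]
 [ 1.    -0.    -0.   ]
 [-0.    -0.001 -1.   ]]
```

```bash
python3 -m inch '[[-20,-23,2,0,91],[-20,-23,2,0,91],[-20,-23,2,0,91],[-20,-23,2,0,91],[-20,-23,2,0,91],[-20,-23,2,0,91],[-20,-23,2,0,91],[-20,-23,2,0,91],[0,0,0,0,91],[0,0,0,0,91]]' 10
python3 - <<'E'
from h import *
w=snap("wrist","w1"); c=cam("wrist")
m=cv2.inRange(cv2.cvtColor(w,cv2.COLOR_BGR2HSV),(50,90,20),(80,255,255))
for k in cv2.findContours(m,0,2)[0]:
    if cv2.contourArea(k)>100:
        r=cv2.minAreaRect(k); b=cv2.boxPoints(r); print(np.round(r[0]),[ np.round(x) for x in r[1:]],[onz(c,*p,.032)[:2].round(3) for p in b], onz(c,*r[0],.03).round(3))
E
```

```text
clock: 1.15
tcp_pos: [0.4659, -0.1602, 0.1987]
ee_rot: [[0.001, 1.0, 0.0], [1.0, -0.001, 0.0], [0.0, 0.0, -1.0]]
contact_force: [0.7, 0.7, 0.0]
opening: 0.988
gripper_force: 0.0
[228. 206.] [array([28., 35.]), np.float64(0.0)] [array([ 0.417, -0.228]), array([ 0.419, -0.18 ]), array([ 0.455, -0.18 ]), array([ 0.454, -0.228])] [ 0.436 -0.204  0.03 ]
[252. 128.] [array([49., 26.]), np.float64(24.0)] [array([ 0.434, -0.106]), array([ 0.447, -0.079]), array([ 0.5  , -0.102]), array([ 0.488, -0.13 ])] [ 0.467 -0.104  0.03 ]
[379.  61.] [array([11., 82.]), np.float64(72.0)] [array([ 0.565, -0.037]), array([ 0.648, -0.012]), array([ 0.654, -0.022]), array([ 0.57 , -0.048])] [ 0.61  -0.029  0.03 ]
[248.  41.] [array([42., 47.]), np.float64(13.0)] [array([ 0.434, -0.028]), array([0.446, 0.017]), array([0.491, 0.008]), array([ 0.481, -0.038])] [ 0.463 -0.009  0.03 ]
```

View pics/w1.png

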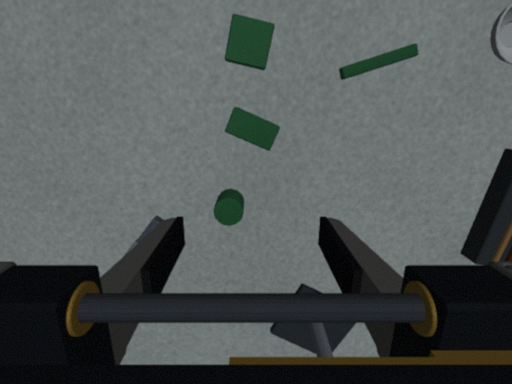

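Both the grasp on the tray and the placing in it need a leaned tool, but the rows have no tilt. So I'll see what the arm does at the edge of its reach, in free air.

```bash
python3 -m inch '[[25,10,-48,0,60],[25,10,-48,0,60],[25,10,-48,0,60],[25,10,-48,0,60],[25,10,-48,0,60],[25,10,-48,0,60],[0,0,-50,0,60],[0,0,-50,0,60]]' 10; python3 -c "
from h import *;print(get_obs()['joints'].round(3) if hasattr(get_obs()['joints'],'round') else get_obs()['joints'])"
```

```text
clock: 2.0
tcp_pos: [0.5208, -0.0213, 0.5621]
ee_rot: [[-0.004, 1.0, -0.0], [1.0, 0.004, 0.0], [0.0, -0.0, -1.0]]
contact_force: [1.3, -0.1, 0.6]
opening: 0.649
gripper_force: 0.0
[ 0.018  0.104 -0.047  1.322  0.005  1.716 -0.024]
```

```bash
python3 -m inch '[[0,0,-50,0,60],[0,0,-50,0,60],[0,0,-50,0,60],[0,0,-50,0,60]]' 10; python3 -c "
from h import *;print(get_obs()['joints'].round(3))"; python3 -m inch '[[0,50,0,0,60],[0,50,0,0,60],[0,50,0,0,60],[0,50,0,0,60]]' 10;python3 -c "
from h import *;print(get_obs()['joints'].round(3))"
```

```text
clock: 2.4
tcp_pos: [0.5189, -0.0216, 0.6448]
ee_rot: [[-0.001, 0.999, 0.053], [1.0, 0.001, -0.009], [-0.01, 0.053, -0.999]]
contact_force: [-0.2, 0.0, -0.5]
opening: 0.653
gripper_force: 0.0
[-0.53   0.087  0.574  1.175 -0.041  1.84   0.03 ]
clock: 2.8
tcp_pos: [0.707, -0.0192, 0.6198]
ee_rot: [[-0.004, 0.994, 0.108], [1.0, 0.005, -0.009], [-0.01, 0.108, -0.994]]
contact_force: [-0.1, 1.2, 0.5]
opening: 0.652
gripper_force: 0.0
[-0.124  0.46   0.208  0.739 -0.092  1.841  0.033]
```

The tilt builds up outward at the j6 limit and the commanded pose keeps it. I'll go on.

```bash
python3 -m inch '[[0,0,-50,0,60],[0,0,-50,0,60],[0,0,-50,0,60],[0,0,-50,0,60],[0,0,-50,0,60],[0,0,-50,0,60]]' 10; python3 -c "
from h import *;print(get_obs()['joints'].round(3))"
```

```text
clock: 3.4
tcp_pos: [0.6025, -0.0159, 0.7672]
ee_rot: [[-0.001, 0.949, 0.315], [1.0, 0.006, -0.017], [-0.018, 0.315, -0.949]]
contact_force: [0.7, 0.5, 0.8]
opening: 0.651
gripper_force: 0.0
[-0.311  0.199  0.395  0.793 -0.083  1.842  0.033]
```

```bash
python3 -m inch '[[-48,-11,-2,0,60],[-48,-11,-2,0,60],[-48,-11,-2,0,60],[-48,-11,-2,0,60],[-48,-11,-2,0,60],[-48,-11,-2,0,60],[-48,-11,-2,0,60],[0,0,0,0,60]]' 10; python3 -m inch '[[0,0,-50,0,60],[0,0,-50,0,60],[0,0,-50,0,60],[0,0,-50,0,60]]' 10; python3 -c "
from h import *;o=get_obs();print(o['joints'].round(3));z=o['ee_rot'][:,2];print(np.degrees([np.arccos(-z[2]),np.arctan2(z[1],z[0])]))"
```

```text
clock: 4.2
tcp_pos: [0.5266, -0.3373, 0.7488]
ee_rot: [[0.019, 0.947, 0.32], [1.0, -0.01, -0.029], [-0.024, 0.32, -0.947]]
contact_force: [1.1, 0.4, -0.6]
opening: 0.655
gripper_force: 0.0
clock: 4.6
tcp_pos: [0.4522, -0.2991, 0.8361]
ee_rot: [[0.027, 0.898, 0.44], [0.996, 0.013, -0.089], [-0.086, 0.441, -0.894]]
contact_force: [-0.8, -0.5, -0.1]
opening: 0.654
gripper_force: 0.0
[ 1.047  0.129 -0.537  0.745 -0.083  1.842  0.481]
[ 26.68027465 -11.44293333]
```

```bash
python3 -m inch '[[-30,0,-40,0,60],[-30,0,-40,0,60],[-30,0,-40,0,60]]' 10; python3 -c "
from h import *;o=get_obs();print(o['joints'].round(3));z=o['ee_rot'][:,2];print(np.degrees([np.arccos(-z[2]),np.arctan2(z[1],z[0])]))"
```

```text
clock: 4.9
tcp_pos: [0.3961, -0.3645, 0.876]
ee_rot: [[0.053, 0.856, 0.515], [0.99, 0.024, -0.141], [-0.133, 0.517, -0.845]]
contact_force: [0.9, -0.9, 0.6]
opening: 0.654
gripper_force: 0.0
[ 1.437  0.17  -0.836  0.656 -0.074  1.842  0.588]
[ 32.2826016  -15.32778462]
```

```bash
python3 -m inch '[[-40,0,-30,0,60],[-40,0,-30,0,60],[-40,0,-30,0,60]]' 10; python3 -c "
from h import *;o=get_obs();print(o['joints'].round(3));z=o['ee_rot'][:,2];print(np.degrees([np.arccos(-z[2]),np.arctan2(z[1],z[0])]))"
```

```text
clock: 5.2
tcp_pos: [0.345, -0.4542, 0.8995]
ee_rot: [[0.085, 0.816, 0.572], [0.98, 0.035, -0.196], [-0.18, 0.577, -0.797]]
contact_force: [-0.1, 0.2, 0.2]
opening: 0.656
gripper_force: 0.0
[ 1.538  0.255 -0.824  0.531 -0.087  1.842  0.711]
[ 37.19350656 -18.9457482 ]
```

```bash
cat >> h.py <<'E'
def go(target):
    o=get_obs(); R=np.array(o["ee_rot"]); d=np.array(target)-o["tcp_pos"]
    z=R[:,2]; print("tcp",np.round(o["tcp_pos"],4),"tool d mm",(R.T@d*1000).round(1),"lean,az",np.degrees([np.arccos(-z[2]),np.arctan2(z[1],z[0])]).round(1),
      "y az",np.degrees(np.arctan2(R[1,1],R[0,1])).round(1),"y_z",R[2,1].round(3),"F",np.round(o["contact_force"],1))
    print("j",np.round(o["joints"],2),"world x,y,z mm in tool:",(R.T).round(3).tolist(),'t',o["clock"])
E
python3 -m inch '[[0,0,0,0.144,60],[0,0,0,0.144,60],[0,0,0,0.144,60],[0,0,0,0.144,60],[0,0,0,0.144,60],[0,0,0,0.144,60],[0,0,0,0.144,60],[0,0,0,0.144,60],[0,0,0,0.144,60],[0,0,0,0.144,60],[0,0,0,0.144,60],[0,0,0,0.144,60],[0,0,0,0.144,60]]' 10
python3 -c "
from h import *;go([.42,-.1,.7])"
```

```text
clock: 6.5
tcp_pos: [0.3462, -0.4527, 0.8992]
ee_rot: [[0.753, -0.327, 0.571], [-0.262, -0.945, -0.195], [0.603, -0.003, -0.797]]
contact_force: [0.1, -0.5, -0.4]
opening: 0.654
gripper_force: 0.0
tcp [ 0.3462 -0.4527  0.8992] tool d mm [-157.2 -356.9  132.2] lean,az [ 37.1 -18.8] y az -109.1 y_z -0.003 F [ 0.1 -0.5 -0.4]
j [ 1.49  0.24 -0.72  0.54 -0.15  1.84 -1.15] world x,y,z mm in tool: [[0.753, -0.262, 0.603], [-0.327, -0.945, -0.003], [0.571, -0.195, -0.797]] t 6.5
```

```bash
python3 -m inch '[[-17.5,-40,14.7,0,60],[-17.5,-40,14.7,0,60],[-17.5,-40,14.7,0,60],[-17.5,-40,14.7,0,60],[-17.5,-40,14.7,0,60],[-17.5,-40,14.7,0,60],[-17.5,-40,14.7,0,60],[-17.5,-40,14.7,0,60],[-17.5,-40,14.7,0,60],[0,0,0,0,60]]' 10
python3 -c "
from h import *;go([.42,-.1,.3])"
```

```text
clock: 7.5
tcp_pos: [0.3948, -0.2011, 0.7706]
ee_rot: [[0.767, -0.32, 0.556], [-0.259, -0.948, -0.187], [0.587, -0.001, -0.81]]
contact_force: [-0.2, -0.0, 0.3]
opening: 0.653
gripper_force: 0.0
tcp [ 0.3948 -0.2011  0.7706] tool d mm [-283.2 -103.4  376.1] lean,az [ 35.9 -18.6] y az -108.6 y_z -0.001 F [-0.2 -0.   0.3]
j [ 1.03 -0.31 -0.31  1.34 -0.31  1.49 -1.27] world x,y,z mm in tool: [[0.767, -0.259, 0.587], [-0.32, -0.948, -0.001], [0.556, -0.187, -0.81]] t 7.5
```

```bash
python3 -m inch '[[-20,-7,26,0,60],[-20,-7,26,0,60],[-20,-7,26,0,60],[-20,-7,26,0,60],[-20,-7,26,0,60],[-20,-7,26,0,60],[-20,-7,26,0,60],[-20,-7,26,0,60],[-20,-7,26,0,60],[-20,-7,26,0,60],[-20,-7,26,0,60],[-20,-7,26,0,60],[0,0,0,0,60]]' 10
python3 -c "
from h import *;go([.42,-.1,.25])"
```

```text
clock: 8.8
tcp_pos: [0.4532, -0.1547, 0.406]
ee_rot: [[0.798, -0.334, 0.502], [-0.288, -0.943, -0.169], [0.53, -0.009, -0.848]]
contact_force: [0.1, -0.0, 0.2]
opening: 0.649
gripper_force: 0.0
tcp [ 0.4532 -0.1547  0.406 ] tool d mm [-124.8  -39.   106.4] lean,az [ 32.  -18.6] y az -109.5 y_z -0.009 F [ 0.1 -0.   0.2]
j [ 0.57 -0.29 -0.26  2.11 -0.09  0.76 -1.57] world x,y,z mm in tool: [[0.798, -0.288, 0.53], [-0.334, -0.943, -0.009], [0.502, -0.169, -0.848]] t 8.8
```

```bash
python3 -m inch '[[-13,-5.1,21,0,60],[-13,-5.1,21,0,60],[-13,-5.1,21,0,60],[-13,-5.1,21,0,60],[-13,-5.1,21,0,60],[-13,-5.1,21,0,60],[-13,-5.1,21,0,60],[-13,-5.1,21,0,60],[-13,-5.1,21,0,60],[-13,-5.1,21,0,60],[0,0,0,0,60]]' 10
python3 - <<'E'
from h import *
go([.471,-.1055,.013])
w=snap("wrist","w2"); c=cam("wrist")
m=cv2.inRange(cv2.cvtColor(w,cv2.COLOR_BGR2HSV),(50,90,20),(80,255,255))
for k in cv2.findContours(m,0,2)[0]:
    if cv2.contourArea(k)>100:
        r=cv2.minAreaRect(k); b=cv2.boxPoints(r); print(np.round(r[0]),[ np.round(x) for x in r[1:]],[onz(c,*p,.032)[:2].round(3) for p in b], onz(c,*r[0],.02).round(3))
E
```

```text
clock: 9.9
tcp_pos: [0.4743, -0.115, 0.186]
ee_rot: [[0.794, -0.34, 0.504], [-0.288, -0.94, -0.181], [0.535, -0.001, -0.845]]
contact_force: [-0.4, 0.4, 0.4]
opening: 0.653
gripper_force: 0.0
tcp [ 0.4743 -0.115   0.186 ] tool d mm [-98.   -7.6 142.7] lean,az [ 32.4 -19.8] y az -109.9 y_z -0.001 F [-0.4  0.4  0.4]
j [ 0.66  0.05 -0.59  2.4   0.86  0.23 -2.64] world x,y,z mm in tool: [[0.794, -0.288, 0.535], [-0.34, -0.94, -0.001], [0.504, -0.181, -0.845]] t 9.9
[343. 244.] [array([30., 11.]), np.float64(49.0)] [array([ 0.454, -0.209]), array([ 0.458, -0.222]), array([ 0.425, -0.233]), array([ 0.421, -0.22 ])] [ 0.439 -0.225  0.02 ]
[246. 256.] [array([26., 50.]), np.float64(4.0)] [array([ 0.446, -0.079]), array([ 0.5  , -0.102]), array([ 0.487, -0.131]), array([ 0.434, -0.107])] [ 0.467 -0.105  0.02 ]
[158. 172.] [array([61., 10.]), np.float64(55.0)] [array([ 0.648, -0.013]), array([ 0.652, -0.025]), array([ 0.568, -0.051]), array([ 0.564, -0.039])] [ 0.612 -0.03   0.02 ]
```

View pics/w2.png

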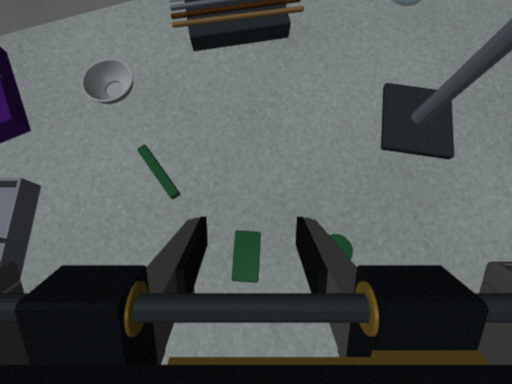

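The bar at (246,256) sits between the fingers. Its corners agree with the first measurement to about 1 mm. I'll descend.

```bash
python3 -m inch '[[-8,-0.6,11.5,0,60],[-8,-0.6,11.5,0,60],[-8,-0.6,11.5,0,60],[-8,-0.6,11.5,0,60],[-8,-0.6,11.5,0,60],[-8,-0.6,11.5,0,60],[-8,-0.6,11.5,0,60],[-8,-0.6,11.5,0,60],[-8,-0.6,11.5,0,60],[0,0,0,0,60]]' 10
python3 -c "
from h import *
go([.472,-.106,.013])"
```

```text
clock: 10.95
tcp_pos: [0.4701, -0.1095, 0.1216]
ee_rot: [[0.834, -0.334, 0.439], [-0.292, -0.943, -0.161], [0.468, 0.006, -0.884]]
contact_force: [0.5, 0.0, 0.2]
opening: 0.651
gripper_force: 0.0
tcp [ 0.4701 -0.1095  0.1216] tool d mm [-50.3  -4.6  96.3] lean,az [ 27.9 -20.2] y az -109.5 y_z 0.006 F [0.5 0.  0.2]
j [ 0.09  0.17 -0.02  2.44  1.12  0.15 -2.92] world x,y,z mm in tool: [[0.834, -0.292, 0.468], [-0.334, -0.943, 0.006], [0.439, -0.161, -0.884]] t 10.95
```

```bash
python3 -m inch '[[-6,-0.5,11,0,60],[-6,-0.5,11,0,60],[-6,-0.5,11,0,60],[-6,-0.5,11,0,60],[-6,-0.5,11,0,60],[0,0,0,0,60]]' 10
python3 -c "
from h import *
go([.472,-.106,.013])"
```

```text
clock: 11.55
tcp_pos: [0.4619, -0.1047, 0.0986]
ee_rot: [[0.856, -0.333, 0.396], [-0.294, -0.943, -0.157], [0.425, 0.018, -0.905]]
contact_force: [0.1, 0.7, 0.8]
opening: 0.652
gripper_force: 0.0
tcp [ 0.4619 -0.1047  0.0986] tool d mm [-27.4  -3.7  81.6] lean,az [ 25.2 -21.6] y az -109.5 y_z 0.018 F [0.1 0.7 0.8]
j [ 0.06  0.22  0.    2.44  1.11  0.15 -2.92] world x,y,z mm in tool: [[0.856, -0.294, 0.425], [-0.333, -0.943, 0.018], [0.396, -0.157, -0.905]] t 11.55
```

```bash
python3 -m inch '[[-3,0,12,0,60],[-3,0,12,0,60],[-3,0,12,0,60],[-3,0,12,0,60],[-2,0,12,0,60],[0,0,0,0,60]]' 10
python3 -c "
from h import *
go([.460,-.102,.011])"
```

```text
clock: 12.15
tcp_pos: [0.4533, -0.1046, 0.0795]
ee_rot: [[0.872, -0.334, 0.357], [-0.296, -0.942, -0.159], [0.39, 0.033, -0.92]]
contact_force: [-0.2, -1.1, -0.2]
opening: 0.653
gripper_force: 0.0
tcp [ 0.4533 -0.1046  0.0795] tool d mm [-21.7  -7.   65. ] lean,az [ 23. -24.] y az -109.5 y_z 0.033 F [-0.2 -1.1 -0.2]
j [ 0.04  0.26  0.02  2.44  1.1   0.15 -2.92] world x,y,z mm in tool: [[0.872, -0.296, 0.39], [-0.334, -0.942, 0.033], [0.357, -0.159, -0.92]] t 12.15
```

```bash
python3 -m inch '[[-4.5,-3,25,0,60],[-4.5,-3,25,0,60],[-4.5,-3,25,0,60],[-4.5,-3,25,0,60],[0,0,0,0,60]]' 10
python3 -c "
from h import *
go([.460,-.102,.011])"
```

```text
clock: 12.65
tcp_pos: [0.4399, -0.0945, 0.0497]
ee_rot: [[0.896, -0.332, 0.295], [-0.296, -0.942, -0.16], [0.331, 0.056, -0.942]]
contact_force: [0.0, 0.2, -0.5]
opening: 0.652
gripper_force: 0.0
tcp [ 0.4399 -0.0945  0.0497] tool d mm [ 7.4 -1.8 43.6] lean,az [ 19.6 -28.5] y az -109.4 y_z 0.056 F [ 0.   0.2 -0.5]
j [-0.04  0.33  0.07  2.44  1.07  0.15 -2.92] world x,y,z mm in tool: [[0.896, -0.296, 0.331], [-0.332, -0.942, 0.056], [0.295, -0.16, -0.942]] t 12.65
```

```bash
python3 -m inch '[[0,0,0,-0.15,60],[0,0,0,-0.15,60],[0,0,0,-0.15,60],[0,0,0,-0.15,60],[0,0,0,-0.15,60],[0,0,0,-0.15,60],[0,0,0,-0.15,60],[0,0,0,-0.15,60],[0,0,0,-0.15,60],[0,0,0,-0.15,60],[0,0,0,-0.15,60],[0,0,0,-0.15,60],[0,0,0,-0.15,60],[0,0,0,-0.15,60],[0,0,0,-0.15,60],[0,0,0,-0.15,60],[0,0,0,-0.15,60],[0,0,0,-0.15,60],[0,0,0,-0.15,60],[0,0,0,-0.15,60]]' 10
python3 -c "
from h import *
go([.460,-.102,.011])"
```

```text
clock: 14.65
tcp_pos: [0.4405, -0.0951, 0.0508]
ee_rot: [[-0.841, 0.451, 0.297], [0.422, 0.892, -0.161], [-0.338, -0.01, -0.941]]
contact_force: [-0.0, 0.6, -0.9]
opening: 0.655
gripper_force: 0.0
tcp [ 0.4405 -0.0951  0.0508] tool d mm [-5.8  3.1 44.4] lean,az [ 19.8 -28.4] y az 63.2 y_z -0.01 F [-0.   0.6 -0.9]
j [ 0.39  0.36 -0.41  2.41  1.31  0.3  -0.12] world x,y,z mm in tool: [[-0.841, 0.422, -0.338], [0.451, 0.892, -0.01], [0.297, -0.161, -0.941]] t 14.65
```

```bash
python3 -m inch '[[-1,0.6,8,0,60],[-1,0.6,8,0,60],[-1,0.6,8,0,60],[-1,0.6,8,0,60],[-1,0.6,6,0,60],[0,0,0,0,60]]' 10
python3 -c "
from h import *
go([.460,-.102,.011])"
```

```text
clock: 15.25
tcp_pos: [0.4574, -0.1007, 0.0161]
ee_rot: [[-0.839, 0.456, 0.297], [0.427, 0.89, -0.16], [-0.337, -0.008, -0.941]]
contact_force: [-0.1, 0.6, 0.0]
opening: 0.653
gripper_force: 0.0
tcp [ 0.4574 -0.1007  0.0161] tool d mm [-1.1  0.1  5.8] lean,az [ 19.7 -28.4] y az 62.9 y_z -0.008 F [-0.1  0.6  0. ]
j [ 0.35  0.47 -0.35  2.38  1.59  0.3  -0.38] world x,y,z mm in tool: [[-0.839, 0.427, -0.337], [0.456, 0.89, -0.008], [0.297, -0.16, -0.941]] t 15.25
```

```bash
python3 -m inch '[[-1,0,5,0,60],[0,0,0,0,25],[0,0,0,0,25],[0,0,0,0,25],[0,0,0,0,25],[0,0,0,0,25],[0,0,0,0,25],[0,0,0,0,25]]' 12
python3 -m inch '[[0,0,-10,0,25],[0,0,-15,0,25],[0,0,-15,0,25],[0,0,-15,0,25],[0,0,0,0,25]]' 12
python3 -c "
from h import *
go([.55,0,.20])"
```

```text
clock: 16.05
tcp_pos: [0.4597, -0.1019, 0.0125]
ee_rot: [[-0.839, 0.456, 0.298], [0.427, 0.89, -0.161], [-0.338, -0.008, -0.941]]
contact_force: [-2.9, 1.0, 4.7]
opening: 0.353
gripper_force: 11.8
clock: 16.55
tcp_pos: [0.4437, -0.0929, 0.0652]
ee_rot: [[-0.838, 0.456, 0.299], [0.427, 0.89, -0.161], [-0.34, -0.007, -0.94]]
contact_force: [0.7, -0.4, -0.6]
opening: 0.352
gripper_force: 11.7
tcp [ 0.4437 -0.0929  0.0652] tool d mm [ -95.2  130.2 -109.9] lean,az [ 19.9 -28.2] y az 62.9 y_z -0.007 F [ 0.7 -0.4 -0.6]
j [ 0.41  0.33 -0.43  2.4   1.17  0.31  0.01] world x,y,z mm in tool: [[-0.838, 0.427, -0.34], [0.456, 0.89, -0.007], [0.299, -0.161, -0.94]] t 16.55
```

```bash
python3 -c "
from h import *
D=cam('side');S=cam('scene')
print('jar',onz(D,201,320,.02),onz(D,201,302,.085),'purple near',onz(D,273,325,.02),'eye?',two(S,(367/1.5625,167/1.5625),D,(268,270)))
go([.535,.24,.15])"
```

```text
jar [0.35877845 0.45778163 0.02      ] [0.3649059  0.44627161 0.085     ] purple near [0.1913814  0.32528369 0.02      ] eye? (array([0.21401272, 0.31542216, 0.22363657]), np.float64(0.015000504855089199))
tcp [ 0.4437 -0.0929  0.0652] tool d mm [  36.8  337.3 -106. ] lean,az [ 19.9 -28.2] y az 62.9 y_z -0.007 F [ 0.7 -0.4 -0.6]
j [ 0.41  0.33 -0.43  2.4   1.17  0.31  0.01] world x,y,z mm in tool: [[-0.838, 0.427, -0.34], [0.456, 0.89, -0.007], [0.299, -0.161, -0.94]] t 16.55
```

```bash
python3 -m inch '[[0,10,-20,0,25],[3,25,-15,0,25],[3,28,-10,0,25],[4,30,-9,0,25],[4,30,-9,0,25],[4,30,-9,0,25],[4,30,-9,0,25],[4,30,-9,0,25],[3,30,-7,0,25],[3,30,-5,0,25],[3,25,-3,-0.05,25],[2,20,0,-0.05,25],[0,15,0,0,25],[0,0,0,0,25],[0,0,0,0,25]]' 12
python3 - <<'E'
from h import *
go([.5556,.2308,.0165])
w=snap("wrist","w3"); d=snap("side","d3"); S=snap("scene","s3")
cv2.imwrite("pics/c3.png",np.hstack([cv2.resize(w,(400,300)),cv2.resize(d[150:330,120:360],(400,300))]))
c=cam("wrist"); R=lambda x,y:np.array([.6,.2155])+np.array([[.9455,.3256],[-.3256,.9455]])@np.array([x,y])
for q in [(-.08,-.055,.035),(-.08,.055,.035),(.08,.055,.035),(.08,-.055,.035),(0,0,.228)]: print(proj(c,np.append(R(*q[:2]),q[2])).round()*400/512, proj(cam('side'),np.append(R(*q[:2]),q[2])).round())
E
```

```text
clock: 18.05
tcp_pos: [0.5305, 0.2359, 0.1461]
ee_rot: [[-0.88, 0.371, 0.296], [0.337, 0.928, -0.162], [-0.335, -0.043, -0.941]]
contact_force: [-0.8, -0.4, -1.9]
opening: 0.347
gripper_force: 11.9
tcp [0.5305 0.2359 0.1461] tool d mm [ 19.6  10.1 130.2] lean,az [ 19.7 -28.7] y az 68.2 y_z -0.043 F [-0.8 -0.4 -1.9]
j [-0.08  0.48 -0.71  1.96  0.86  0.88 -0.11] world x,y,z mm in tool: [[-0.88, 0.337, -0.335], [0.371, 0.928, -0.043], [0.296, -0.162, -0.941]] t 18.05
[159.375  114.0625] [231. 248.]
[246.875   111.71875] [202. 258.]
[238.28125 197.65625] [185. 231.]
[173.4375  197.65625] [213. 222.]
[201.5625  325.78125] [204. 195.]
```

View pics/c3.png

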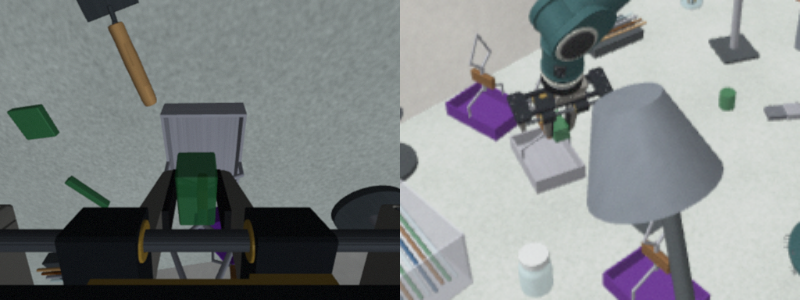

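The wrist view shows the near tray wall at (159–247, 104–114), within a few pixels of the prediction. The bar is in the grip at (196,190), and the side view shows it over the tray's robot-side half. I'll lower it gently.

```bash
python3 -m inch '[[1.9,1,11,0,25],[1.9,1,11,0,25],[1.9,1,11,0,25],[1.9,1,11,0,25],[1.9,1,11,0,25],[1.9,1,11,0,25],[1.9,1,11,0,25],[1.9,1,11,0,25],[1.9,1,11,0,25],[1,0.5,8,0,25],[0,0,0,0,25],[0,0,0,0,25]]' 12
python3 -c "
from h import *
go([.5556,.2308,.0165])"
```

```text
clock: 19.4
tcp_pos: [0.5504, 0.2344, 0.0396]
ee_rot: [[-0.88, 0.37, 0.297], [0.336, 0.928, -0.161], [-0.335, -0.042, -0.941]]
contact_force: [-0.7, 0.9, -1.5]
opening: 0.346
gripper_force: 12.0
tcp [0.5504 0.2344 0.0396] tool d mm [ 1.9 -0.5 23.8] lean,az [ 19.7 -28.4] y az 68.2 y_z -0.042 F [-0.7  0.9 -1.5]
j [-0.17  0.65 -0.58  1.97  1.07  0.76 -0.3 ] world x,y,z mm in tool: [[-0.88, 0.336, -0.335], [0.37, 0.928, -0.042], [0.297, -0.161, -0.941]] t 19.4
```

```bash
python3 -m inch '[[0.3,0,4,0,25],[0.3,0,4,0,25],[0.3,0,3,0,25],[0.2,0,3,0,25],[0,0,2,0,25],[0,0,2,0,25],[0,0,2,0,25],[0,0,0,0,25]]' 12
python3 -m inch '[[0,0,1,0,25],[0,0,1,0,25],[0,0,1,0,25],[0,0,0,0,25]]' 6
python3 -c "
from h import *
go([.5556,.2308,.0165])"
```

```text
clock: 20.2
tcp_pos: [0.5582, 0.232, 0.0226]
ee_rot: [[-0.878, 0.371, 0.302], [0.337, 0.928, -0.16], [-0.34, -0.039, -0.94]]
contact_force: [4.4, 0.1, 5.5]
opening: 0.346
gripper_force: 12.0
clock: 20.6
tcp_pos: [0.5559, 0.2312, 0.0174]
ee_rot: [[-0.88, 0.37, 0.297], [0.336, 0.928, -0.161], [-0.335, -0.042, -0.941]]
contact_force: [2.9, -0.3, 1.5]
opening: 0.351
gripper_force: 6.0
tcp [0.5559 0.2312 0.0174] tool d mm [ 0.4 -0.4  0.9] lean,az [ 19.7 -28.4] y az 68.3 y_z -0.042 F [ 2.9 -0.3  1.5]
j [-0.18  0.69 -0.55  1.97  1.12  0.73 -0.33] world x,y,z mm in tool: [[-0.88, 0.336, -0.335], [0.37, 0.928, -0.042], [0.297, -0.161, -0.941]] t 20.6
```

```bash
python3 -m inch '[[0,0,0,0,33],[0,0,0,0,34],[0,0,0,0,36],[0,0,0,0,40],[0,0,0,0,44],[0,0,0,0,44]]' 3
python3 -m inch '[[0,0,-5,0,44],[0,0,-10,0,44],[0,0,-20,0,44],[0,0,-30,0,44],[0,0,-40,0,60],[0,0,-40,0,60],[0,0,0,0,60],[0,0,0,0,60]]' 3
python3 - <<'E'
from h import *
go([.3,.2,.6])
w=snap("wrist","w4"); d=snap("side","d4")
cv2.imwrite("pics/c4.png",np.hstack([cv2.resize(w,(400,300)),cv2.resize(d[150:330,120:360],(400,300))]))
E
```

```text
clock: 21.2
tcp_pos: [0.556, 0.2312, 0.0177]
ee_rot: [[-0.88, 0.37, 0.297], [0.336, 0.928, -0.161], [-0.335, -0.042, -0.941]]
contact_force: [-0.1, -0.3, -0.4]
opening: 0.472
gripper_force: 0.0
clock: 22.0
tcp_pos: [0.5132, 0.2549, 0.1558]
ee_rot: [[-0.879, 0.37, 0.3], [0.336, 0.928, -0.16], [-0.337, -0.04, -0.94]]
contact_force: [-0.7, -1.1, -0.5]
opening: 0.654
gripper_force: 0.0
tcp [0.5132 0.2549 0.1558] tool d mm [  19.1 -147.5 -472.9] lean,az [ 19.9 -28.1] y az 68.3 y_z -0.04 F [-0.7 -1.1 -0.5]
j [-0.12  0.46 -0.73  1.96  0.84  0.91 -0.14] world x,y,z mm in tool: [[-0.879, 0.336, -0.337], [0.37, 0.928, -0.04], [0.3, -0.16, -0.94]] t 22.0
```

View pics/c4.png

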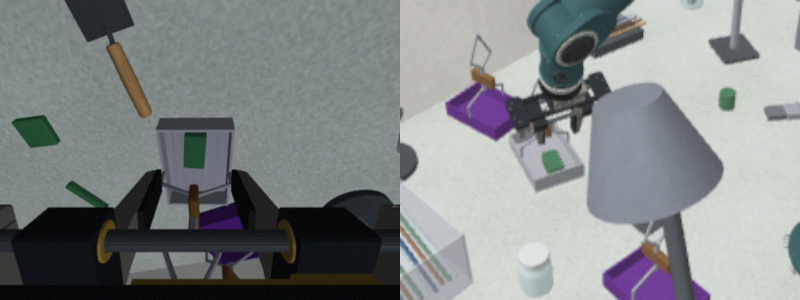

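The bar lies flat in the tray's robot-side half, at (195,150) in the wrist view and (552,160) in the side view. The tray did not move. I'll go up again to gain more lean before gripping the handle.

```bash
python3 -m inch '[[-13.5,-1.6,-37.6,0,60],[-13.5,-1.6,-37.6,0,60],[-13.5,-1.6,-37.6,0,60],[-13.5,-1.6,-37.6,0,60],[-21,-34.6,-23.3,0,60],[-21,-34.6,-23.3,0,60],[-21,-34.6,-23.3,0,60],[-21,-34.6,-23.3,0,60],[-21,-34.6,-23.3,0,60],[-21,-34.6,-23.3,0,60],[-21,-34.6,-23.3,0,60],[-21,-34.6,-23.3,0,60],[-21,-34.6,-23.3,0,60],[-21,-34.6,-23.3,0,60]]' 3
python3 -c "
from h import *
go([.5,-.15,.85])"
```

```text
clock: 23.5
tcp_pos: [0.5005, -0.1019, 0.6182]
ee_rot: [[-0.88, 0.371, 0.295], [0.337, 0.928, -0.161], [-0.333, -0.042, -0.942]]
contact_force: [0.6, -0.2, -0.0]
opening: 0.65
gripper_force: 0.0
tcp [ 0.5005 -0.1019  0.6182] tool d mm [ -93.1  -54.5 -210.7] lean,az [ 19.6 -28.5] y az 68.2 y_z -0.042 F [ 0.6 -0.2 -0. ]
j [ 0.56 -0.09 -0.46  1.43  0.09  1.48  1.3 ] world x,y,z mm in tool: [[-0.88, 0.337, -0.333], [0.371, 0.928, -0.042], [0.295, -0.161, -0.942]] t 23.5
```

```bash
python3 -m inch '[[-16,-8,-46,0,60],[-16,-8,-46,0,60],[-16,-8,-46,0,60],[-16,-8,-46,0,60],[-16,-8,-46,0,60],[-16,-8,-46,0,60]]' 3
python3 -c "
from h import *
go([.5,-.15,.95])"
```

```text
clock: 24.1
tcp_pos: [0.4897, -0.1327, 0.8115]
ee_rot: [[-0.861, 0.367, 0.353], [0.326, 0.93, -0.172], [-0.391, -0.033, -0.92]]
contact_force: [0.6, -1.0, -0.4]
opening: 0.654
gripper_force: 0.0
tcp [ 0.4897 -0.1327  0.8115] tool d mm [ -68.7  -16.8 -120.8] lean,az [ 23.1 -25.9] y az 68.5 y_z -0.033 F [ 0.6 -1.  -0.4]
j [0.01 0.   0.1  0.91 0.14 1.84 1.38] world x,y,z mm in tool: [[-0.861, 0.326, -0.391], [0.367, 0.93, -0.033], [0.353, -0.172, -0.92]] t 24.1
```

```bash
python3 -m inch '[[-16,-12,-45,0,60],[-16,-12,-45,0,60],[-16,-12,-45,0,60],[-16,-12,-45,0,60],[-16,-12,-45,0,60]]' 3
python3 -c "
from h import *
go([.48,.24,.75])"
```

```text
clock: 24.6
tcp_pos: [0.4417, -0.1792, 0.9065]
ee_rot: [[-0.782, 0.358, 0.509], [0.292, 0.933, -0.208], [-0.55, -0.014, -0.835]]
contact_force: [-0.3, 0.7, -0.2]
opening: 0.653
gripper_force: 0.0
tcp [ 0.4417 -0.1792  0.9065] tool d mm [178.6 407.2  63.1] lean,az [ 33.4 -22.2] y az 69.0 y_z -0.014 F [-0.3  0.7 -0.2]
j [ 0.8  -0.01 -0.51  0.73  0.05  1.84  1.53] world x,y,z mm in tool: [[-0.782, 0.292, -0.55], [0.358, 0.933, -0.014], [0.509, -0.208, -0.835]] t 24.6
```

```bash
python3 -m inch '[[17,32.8,16.4,0,60],[17,32.8,16.4,0,60],[17,32.8,16.4,0,60],[17,32.8,16.4,0,60],[17,32.8,16.4,0,60],[17,32.8,16.4,0,60],[17,32.8,16.4,0,60],[17,32.8,16.4,0,60],[17,32.8,16.4,0,60],[17,32.8,16.4,0,60],[17,32.8,16.4,0,60],[17,32.8,16.4,0,60],[17,32.8,16.4,0,60],[0,0,0,0,60]]' 3
python3 -c "
from h import *
go([.529,.243,.183])"
```

```text
clock: 26.0
tcp_pos: [0.5262, 0.2345, 0.6013]
ee_rot: [[-0.795, 0.345, 0.498], [0.281, 0.938, -0.201], [-0.537, -0.02, -0.843]]
contact_force: [-0.4, -0.4, 0.1]
opening: 0.65
gripper_force: 0.0
tcp [0.5262 0.2345 0.6013] tool d mm [224.8  17.3 352.4] lean,az [ 32.5 -22. ] y az 69.8 y_z -0.02 F [-0.4 -0.4  0.1]
j [ 0.46  0.19 -1.41  1.4   0.74  1.54  0.33] world x,y,z mm in tool: [[-0.795, 0.281, -0.537], [0.345, 0.938, -0.02], [0.498, -0.201, -0.843]] t 26.0
```

```bash
python3 -m inch '[[22.5,1.7,35,0,60],[22.5,1.7,35,0,60],[22.5,1.7,35,0,60],[22.5,1.7,35,0,60],[22.5,1.7,35,0,60],[22.5,1.7,35,0,60],[22.5,1.7,35,0,60],[22.5,1.7,35,0,60],[22.5,1.7,35,0,60],[22.5,1.7,35,0,60],[0,0,0,0,60]]' 3
python3 - <<'E'
from h import *
go([.585,.220,.091])
w=snap("wrist","w5"); d=snap("side","d5")
cv2.imwrite("pics/c5.png",np.hstack([cv2.resize(w,(400,300)),cv2.resize(d[150:330,120:360],(400,300))]))
c=cam("wrist"); R=lambda x,y:np.array([.6,.2155])+np.array([[.9455,.3256],[-.3256,.9455]])@np.array([x,y])
for q in [(-.034,0,.122),(.034,0,.122),(-.034,0,.092),(0,0,.228),(-.08,-.055,.035),(-.08,.055,.035)]: print(q,(proj(c,np.append(R(*q[:2]),q[2]))*400/512).round())
# plate mask
h=cv2.cvtColor(w,cv2.COLOR_BGR2HSV); m=cv2.inRange(h,(8,110,40),(20,255,220))
for k in cv2.findContours(m,0,2)[0]:
    if cv2.contourArea(k)>60: r=cv2.minAreaRect(k); print((np.array(r[0])*400/512).round(),np.round(r[1]),round(r[2]),(cv2.boxPoints(r)*400/512).round().tolist())
E
```

```text
clock: 27.1
tcp_pos: [0.5323, 0.2323, 0.1858]
ee_rot: [[-0.789, 0.362, 0.497], [0.291, 0.932, -0.216], [-0.541, -0.026, -0.84]]
contact_force: [0.2, 0.0, -0.1]
opening: 0.648
gripper_force: 0.0
tcp [0.5323 0.2323 0.1858] tool d mm [  6.1  10.  108.6] lean,az [ 32.8 -23.5] y az 68.8 y_z -0.026 F [ 0.2  0.  -0.1]
j [ 0.09  0.54 -1.06  2.04  1.25  1.1  -0.44] world x,y,z mm in tool: [[-0.789, 0.291, -0.541], [0.362, 0.932, -0.026], [0.497, -0.216, -0.84]] t 27.1
(-0.034, 0, 0.122) [200. 146.]
(0.034, 0, 0.122) [201. 177.]
(-0.034, 0, 0.092) [200. 128.]
(0, 0, 0.228) [200. 248.]
(-0.08, -0.055, 0.035) [158.  73.]
(-0.08, 0.055, 0.035) [243.  71.]
[233. 221.] [28. 15.] 45 [[221.0, 217.0], [229.0, 209.0], [245.0, 224.0], [236.0, 232.0]]
[204. 153.] [38. 10.] 90 [[200.0, 138.0], [208.0, 138.0], [208.0, 168.0], [200.0, 168.0]]
[136.  31.] [96. 20.] 66 [[114.0, 0.0], [128.0, -6.0], [159.0, 62.0], [145.0, 69.0]]
```

View pics/c5.png

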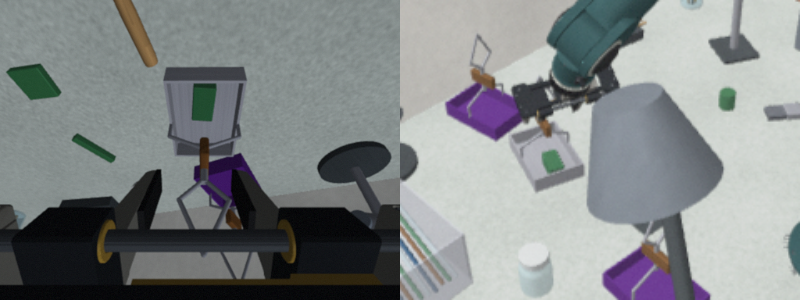

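The wrist view shows the handle plate at (204,153), 4 px right of the prediction, and the tray wall is shifted the same way. So I'll correct by about +4 mm in tool y, then advance and grip.

```bash
python3 -m inch '[[2,7,0,0,60],[2,7,0,0,60],[1,0,15,0,60],[1,0,15,0,60],[0,0,15,0,60],[0,0,15,0,60],[0,0,15,0,60],[0,0,15,0,60],[0,0,12,0,60],[0,0,6,0,60],[0,0,0,0,60],[0,0,0,0,60]]' 3
python3 -c "
from h import *
go([.5865,.2235,.091])"
```

```text
clock: 28.4
tcp_pos: [0.5885, 0.2292, 0.0974]
ee_rot: [[-0.785, 0.358, 0.505], [0.291, 0.933, -0.209], [-0.547, -0.017, -0.837]]
contact_force: [-0.2, -0.4, -0.0]
opening: 0.655
gripper_force: 0.0
tcp [0.5885 0.2292 0.0974] tool d mm [ 3.4 -5.9  5.6] lean,az [ 33.2 -22.5] y az 69.0 y_z -0.017 F [-0.2 -0.4 -0. ]
j [ 0.02  0.72 -0.91  2.    1.46  1.05 -0.55] world x,y,z mm in tool: [[-0.785, 0.291, -0.547], [0.358, 0.933, -0.017], [0.505, -0.209, -0.837]] t 28.4
```

```bash
python3 -m inch '[[3,-5,4,0,60],[0,0,0,0,40],[0,0,0,0,20],[0,0,0,0,8],[0,0,0,0,5],[0,0,0,0,5],[0,0,0,0,5],[0,0,0,0,5],[0,0,0,0,5],[0,0,0,0,5]]' 8
python3 -m inch '[[0,0,0,0,5],[0,0,0,0,5],[0,0,0,0,5]]' 45
python3 - <<'E'
from h import *
go([.5865,.2235,.2])
w=snap("wrist","w6")
E
```

```text
clock: 29.4
tcp_pos: [0.5862, 0.2239, 0.092]
ee_rot: [[-0.785, 0.359, 0.504], [0.292, 0.933, -0.21], [-0.546, -0.018, -0.837]]
contact_force: [-0.8, -1.3, -0.9]
opening: 0.13
gripper_force: 8.0
clock: 29.7
tcp_pos: [0.5863, 0.2243, 0.0921]
ee_rot: [[-0.785, 0.359, 0.505], [0.292, 0.933, -0.21], [-0.546, -0.017, -0.837]]
contact_force: [0.4, -0.5, -3.3]
opening: 0.129
gripper_force: 45.0
tcp [0.5863 0.2243 0.0921] tool d mm [-59.3  -2.6 -90.1] lean,az [ 33.1 -22.5] y az 69.0 y_z -0.017 F [ 0.4 -0.5 -3.3]
j [ 0.03  0.72 -0.91  2.01  1.48  1.04 -0.56] world x,y,z mm in tool: [[-0.785, 0.292, -0.546], [0.359, 0.933, -0.017], [0.505, -0.21, -0.837]] t 29.7
```

```bash
python3 -m inch '[[-1,0,-1.7,0,5],[-2.2,0,-3.4,0,5],[-4.4,0,-6.7,0,5],[-5.5,0,-8.4,0,5],[-6.6,-0.2,-10,0,5],[-6.6,-0.2,-10,0,5],[-6.6,-0.2,-10,0,5],[-6.6,-0.2,-10,0,5],[-6.6,-0.2,-10,0,5],[-6.6,-0.2,-10,0,5],[-5.5,-0.2,-8.4,0,5],[-3,0,-5,0,5],[-2,0,-3,0,5],[0,0,0,0,5],[0,0,0,0,5],[0,0,0,0,5]]' 45
python3 - <<'E'
from h import *
go([.5865,.2235,.207])
w=snap("wrist","w7"); d=snap("side","d7");s=snap("scene","s7")
cv2.imwrite("pics/c7.png",np.vstack([np.hstack([cv2.resize(w,(400,300)),cv2.resize(d[90:330,120:440],(400,300))]),np.hstack([cv2.resize(s,(400,300)),cv2.resize(s[150:300,130:330],(400,300))])]))
E
```

```text
clock: 31.35
tcp_pos: [0.5865, 0.2245, 0.2072]
ee_rot: [[-0.785, 0.359, 0.504], [0.291, 0.933, -0.21], [-0.546, -0.018, -0.838]]
contact_force: [0.1, 0.1, -4.6]
opening: 0.124
gripper_force: 45.0
tcp [0.5865 0.2245 0.2072] tool d mm [-0.2 -1.   0.4] lean,az [ 33.1 -22.6] y az 69.0 y_z -0.018 F [ 0.1  0.1 -4.6]
j [ 0.14  0.55 -1.04  1.94  1.24  1.09 -0.32] world x,y,z mm in tool: [[-0.785, 0.291, -0.546], [0.359, 0.933, -0.018], [0.504, -0.21, -0.838]] t 31.35
```

View pics/c7.png

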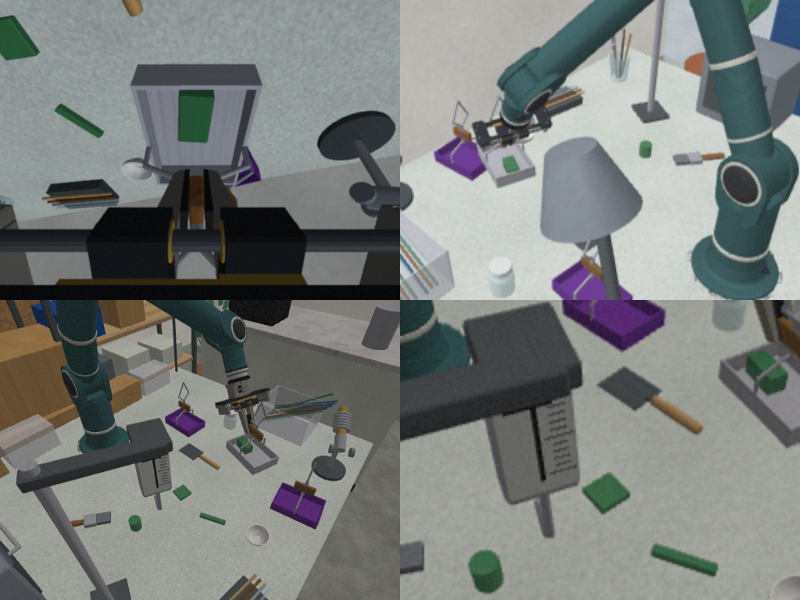

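The weight reads 4.6 N, so tray and bar are about 0.47 kg. The view shows the tray held level with the bar in it. The hook's bottom is at about native (204,267) in the scene view, and the post foot was at (416,118) in w2. Next I'll refine the hook and scale yaw numerically.

```bash
python3 - <<'E'
from h import *
s=cv2.cvtColor(cv2.imread('pics/s7.png'),6); d=cv2.cvtColor(cv2.imread('pics/d7.png'),6)
s0=cv2.cvtColor(cv2.imread('pics/d0.png') if 0 else cv2.imread('pics/side0.png'),6)
print(s[246:274,194:212]); print('side'); print(d[108:134,280:300])
p=camera_params('wrist'); T=np.eye(4); T[:3,:3]=[[.794,-.34,.504],[-.288,-.94,-.181],[.535,-.001,-.845]]; T[:3,3]=[.4743,-.115,.186]
c=((p["fx"],p["fy"],p["cx"],p["cy"]),T@np.array(p["T_tool_cam"]))
for q in [(416,118),(384,85),(453,91),(452,158),(382,152)]: print(q,onz(c,*q,.012).round(3))
E
```

```text
[[100 104 100 104  93  93  85  80  82  77  73 109 103 152 160 161 164 166]
 [ 99  95  93  81  78  78  74  70  73  76 110 159 155 167 166 164 162 159]
 [ 84  78  75  72  92  93  76  71  69  81  99 165 165 163 162 158 158 157]
 [ 66 104 108 136 120 117  76  75  72  78  93 161 161 157 157 153 158 154]
 [147 158 169 121 116 125  77  73  73  78  91 145 160 158 157 161 156 155]
 [164 168 169  92  95 112  77  69  72  75  90 137 160 161 164 161 159 161]
 [165 162 166 120  80  97  83  72  72  73  85 128 160 154 163 163 164 162]
 [161 161 164 121  85  93  91  73  69  71  84 128 159 160 160 161 158 159]
 [158 159 159 137  84  83  94  73  73  69  81 117 156 156 160 157 159 166]
 [156 161 164 160  87  79  94  75  77  68  83  99 159 154 153 155 156 163]
 [160 157 158 159 119  80  96  77  79  69  79  91 165 161 152 152 158 158]
 [162 158 161 155 118  82  92  72  74  68  76  91 155 164 163 160 161 158]
 [160 161 163 164 159  84  86  83  78  70  74  87 135 164 157 161 162 160]
 [158 161 158 160 162  86  82  83  73  71  70  85 132 158 157 156 155 159]
 [157 157 160 159 162 117  81  85  76  73  71  82 
[... 2684 characters left out ...]
83 183 105
   74 174]
 [172 178 181 178 178 180 180 180 167 152 108  96 133 175 182 185 175  98
   92 193]
 [177 178 179 178 177 180 179 179 183 156 123 109 122 177 184 189 166  96
  103 193]
 [179 180 179 178 178 179 180 180 185 183 162 117 116 172 182 191 172  90
  122 195]
 [179 180 180 180 180 178 179 181 183 182 158 119 120 158 169 175 151  84
  130 189]
 [180 179 179 177 179 182 183 186 182 170 152 118 114 162 174 177 143  81
  146 186]
 [181 180 178 177 179 182 182 196 166 167 160 125 107 163 173 177 136  74
  149 184]]
(416, 118) [ 0.568 -0.406  0.012]
(384, 85) [ 0.635 -0.388  0.012]
(453, 91) [ 0.59  -0.482  0.012]
(452, 158) [ 0.495 -0.422  0.012]
(382, 152) [ 0.537 -0.334  0.012]
```

```bash
python3 - <<'E'
from h import *
S=cam("scene");D=cam("side")
print(onz(S,204,268.2,.296), onz(D,290.5,126,.298),onz(D,290.5,129,.298))
for yaw in(-24,-28,-32,-36):
    a=np.radians(yaw);R=np.array([[np.cos(a),-np.sin(a)],[np.sin(a),np.cos(a)]])
    for b in [np.array([.566,-.406])]: print(yaw,b-R@[.04,-.17])
# head/beam edges in scene: project head corners for candidates
h=onz(S,204,268.2,.296)
for yaw in (-24,-30,-36):
    a=np.radians(yaw);R=np.array([[np.cos(a),-np.sin(a)],[np.sin(a),np.cos(a)]])
    print(yaw,[ (proj(S,np.append(h[:2]+R@[x,y],z))*1.5625).round().tolist() for x,y,z in[(.023,-.03,.375),(.023,.03,.375),(-.013,.03,.375),(.023,.03,.505),(.023,-.03,.505),(.04,-.17,.526)]])
E
```

```text
[ 0.61850288 -0.24241473  0.296     ] [ 0.62240704 -0.25464828  0.298     ] [ 0.60660828 -0.23562357  0.298     ]
-24 [ 0.59860341 -0.23442781]
-28 [ 0.61049226 -0.23712005]
-32 [ 0.62216435 -0.24063505]
-36 [ 0.63356281 -0.2449557 ]
-24 [[291.0, 401.0], [348.0, 378.0], [334.0, 355.0], [339.0, 280.0], [270.0, 302.0], [71.0, 360.0]]
-30 [[288.0, 399.0], [347.0, 381.0], [336.0, 356.0], [338.0, 283.0], [266.0, 301.0], [64.0, 344.0]]
-36 [[285.0, 397.0], [345.0, 384.0], [338.0, 358.0], [336.0, 286.0], [263.0, 299.0], [60.0, 327.0]]
```

```bash
python3 -m inch '[[-1.2,-4.8,0.8,0,5],[-3,-12,2,0,5],[-5,-19,3.4,0,5],[-6.1,-24,4.2,0,5],[-6.1,-24,4.2,0,5],[-6.1,-24,4.2,0,5],[-6.1,-24,4.2,0,5],[-6.1,-24,4.2,0,5],[-6.1,-24,4.2,0,5],[-6.1,-24,4.2,0,5],[-6.1,-24,4.2,0,5],[-6.1,-24,4.2,0,5],[-6.1,-24,4.2,0,5],[-6.1,-24,4.2,0,5],[-6.1,-24,4.2,0,5],[-6.1,-24,4.2,0,5],[-5,-19,3.4,0,5],[-4,-16,3,0,5],[-2,-8,1.5,0,5],[-1,-4,0.8,0,5]]' 45
cat >> h.py <<'E'
EYE=np.array([-.086,0,-.1026]); HOOK=np.array([.6185,-.242,.300]); XS=np.array([.857,-.515,0])
def eye(dx,z):
    o=get_obs(); R=np.array(o["ee_rot"]); e=o["tcp_pos"]+R@EYE
    t=HOOK+dx*XS; t[2]=z; print("eye",e.round(4),"scale x",((e-HOOK)@XS).round(4),"scale y",((e-HOOK)@np.array([.515,.857,0])).round(4)); go(o["tcp_pos"]+t-e)
E
python3 -c "
from h import *
eye(-.055,.345)"
```

```text
clock: 33.5
tcp_pos: [0.5581, -0.1891, 0.2113]
ee_rot: [[-0.785, 0.361, 0.504], [0.292, 0.932, -0.212], [-0.546, -0.019, -0.837]]
contact_force: [0.5, 0.2, -2.9]
opening: 0.129
gripper_force: 45.0
eye [ 0.5739 -0.1925  0.3442] scale x -0.0637 scale y 0.0194
tcp [ 0.5581 -0.1891  0.2113] tool d mm [ -4.6 -20.6   2.5] lean,az [ 33.1 -22.8] y az 68.9 y_z -0.019 F [ 0.5  0.2 -2.9]
j [ 1.18  0.34 -1.09  2.16  1.12  0.45  0.46] world x,y,z mm in tool: [[-0.785, 0.292, -0.546], [0.361, 0.932, -0.019], [0.504, -0.212, -0.837]] t 33.5
```

```bash
python3 -m inch '[[-1,-5,0.5,0.02,5],[-1,-7,0.5,0.04,5],[-1,-6,0.5,0.04,5],[-1,-3,0.5,0.02,5],[0,0,0,0,5],[0,0,0,0,5],[0,0,0,0,5]]' 45
python3 - <<'E'
from h import *
eye(-.045,.345)
w=snap("wrist","w8"); d=snap("side","d8");s=snap("scene","s8")
o=get_obs(); e=o["tcp_pos"]+np.array(o["ee_rot"])@EYE
S=cam('scene');D=cam('side')
print('eye px',proj(S,e),proj(D,e),'hook px',proj(S,HOOK),proj(D,HOOK))
cv2.imwrite("pics/c8.png",np.hstack([cv2.resize(s[200:320,130:250],(400,400),interpolation=2),cv2.resize(d[80:200,230:350],(400,400),interpolation=2)]))
E
```

```text
clock: 34.2
tcp_pos: [0.5551, -0.2083, 0.212]
ee_rot: [[-0.737, 0.45, 0.505], [0.401, 0.892, -0.21], [-0.545, 0.048, -0.837]]
contact_force: [-0.2, -0.5, -4.0]
opening: 0.127
gripper_force: 45.0
eye [ 0.5666 -0.2212  0.3448] scale x -0.0551 scale y -0.0089
tcp [ 0.5551 -0.2083  0.212 ] tool d mm [-9.   8.1  6. ] lean,az [ 33.2 -22.5] y az 63.3 y_z 0.048 F [-0.2 -0.5 -4. ]
j [ 1.22  0.34 -1.08  2.16  1.08  0.43  0.42] world x,y,z mm in tool: [[-0.737, 0.401, -0.545], [0.45, 0.892, 0.048], [0.505, -0.21, -0.837]] t 34.2
eye px [188.51539291 228.31927608] [296.92552326 122.51344595] hook px [203.95420076 266.6850066 ] [289.20105324 126.97038171]
```

View pics/c8.png

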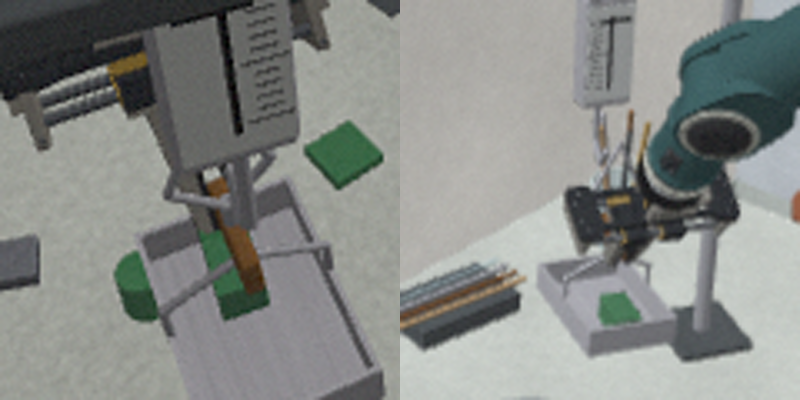

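The scene crop shows the eye's side corners at native (180.4,257.6) and (211,246.5), with the hook at (204,266). The tray hangs level in the grip with the bar in it, and the arm is clear of the head. I'll compare those corners with the prediction.

```bash
python3 - <<'E'
from h import *
o=get_obs();R=np.array(o["ee_rot"]);Rg=np.array([[-.785,.359,.505],[.292,.933,-.21],[-.546,-.017,-.837]])
a=np.radians(-21);R0=np.array([[np.cos(a),-np.sin(a),0],[np.sin(a),np.cos(a),0],[0,0,1]])
Rt=R@Rg.T@R0; e=o["tcp_pos"]+R@EYE; S=cam('scene'); print(Rt.round(3))
P=lambda x,y,z:proj(S,e+Rt@np.array([x,y,z-.225]))
print('sides',P(0,-.03,.165),P(0,.03,.165),'foot near',P(.08,-.055,.035),'corner',P(.08,.055,.035),'plate end',P(.034,0,.122),P(-.08,-.055,.035))
# sensitivity
print('d per 5mm scale x',proj(S,e+.005*XS)-proj(S,e),'scale y',proj(S,e+.005*np.array([.515,.857,0]))-proj(S,e))
E
```

```text
[[ 0.893  0.448 -0.028]
 [-0.449  0.891 -0.058]
 [-0.001  0.065  0.997]]
sides [178.91596911 255.08174295] [209.64805519 243.08707537] foot near [191.72281673 330.06538033] corner [243.84811623 306.32342304] plate end [203.97691954 275.78294722] [169.97369702 267.21017243]
d per 5mm scale x [0.64467182 2.04054548] scale y [ 2.82956106 -0.74779324]
```

```bash
python3 - <<'E'
from h import *
from scipy.optimize import least_squares
o=get_obs();R=np.array(o["ee_rot"]);Rg=np.array([[-.785,.359,.505],[.292,.933,-.21],[-.546,-.017,-.837]])
a=np.radians(-21);R0=np.array([[np.cos(a),-np.sin(a),0],[np.sin(a),np.cos(a),0],[0,0,1]])
Rt=R@Rg.T@R0; e=o["tcp_pos"]+R@EYE; S=cam('scene');D=cam('side')
P=lambda c,q,d:proj(c,e+d+Rt@(np.array(q)-[0,0,.225]))
L=[(S,(0,-.03,.165),(180.4,257.6)),(S,(0,.03,.165),(211,246.5)),(S,(.08,.055,.035),(245.5,311.6)),(S,(-.08,-.055,.035),(172,272)),
 (D,(-.08,.055,.0),(287,186.5)),(D,(-.08,-.055,0),(312.5,182)),(D,(.08,.055,.035),(271.4,159.5))]
for c,q,p in L: print((np.array(p)-P(c,q,0*e)).round(1))
r=least_squares(lambda d:np.concatenate([P(c,q,d)-p for c,q,p in L]),np.zeros(3),loss='soft_l1')
print(r.x*1000,'scale x',r.x@XS*1000,'y',r.x@[.515,.857,0]*1000); print(r.fun.round(1))
E
```

```text
[1.5 2.5]
[1.4 3.4]
[1.7 5.3]
[2.  4.8]
[ 1.1 -0.3]
[ 0.7 -0.7]
[0.3 1.3]
[ 6.11740077 -3.2973539  -4.08574632] scale x 6.940749716768997 y 0.3246291080195216
[-0.2  1.7 -0.   0.6 -0.3 -1.3 -1.  -1.3 -1.8  0.2 -1.5  0.6 -0.9 -1.3]
```

```bash
cat >> h.py <<'E'
_R=np.array([[-.737,.45,.505],[.401,.892,-.21],[-.545,.048,-.837]])
EYE=EYE+_R.T@(.005*XS+np.array([0,0,-.003]))
E
python3 -c "
from h import *
eye(-.045,.348);eye(.0,.348)"
```

```text
eye [ 0.5709 -0.2239  0.3418] scale x -0.0501 scale y -0.009
tcp [ 0.5551 -0.2084  0.212 ] tool d mm [-8.   8.9 -1.7] lean,az [ 33.2 -22.5] y az 63.2 y_z 0.048 F [-0.6 -0.2 -4.4]
j [ 1.22  0.34 -1.08  2.16  1.08  0.43  0.42] world x,y,z mm in tool: [[-0.737, 0.401, -0.545], [0.45, 0.892, 0.048], [0.505, -0.21, -0.837]] t 34.35
eye [ 0.5709 -0.2239  0.3418] scale x -0.0501 scale y -0.009
tcp [ 0.5551 -0.2084  0.212 ] tool d mm [-45.7   5.6  22.6] lean,az [ 33.2 -22.5] y az 63.2 y_z 0.048 F [-0.6 -0.2 -4.4]
j [ 1.22  0.34 -1.08  2.16  1.08  0.43  0.42] world x,y,z mm in tool: [[-0.737, 0.401, -0.545], [0.45, 0.892, 0.048], [0.505, -0.21, -0.837]] t 34.35
```

```bash
python3 -m inch '[[-2.5,3,-0.5,0,5],[-3,3,-0.6,0,5],[-2.5,3,-0.5,0,5],[0,0,0,0,5],[-2,0,1,0,5],[-4,-0.4,2.5,0,5],[-5,-0.4,3.2,0,5],[-5,-0.4,3.2,0,5],[-5,-0.4,3.2,0,5],[-5,-0.4,3.2,0,5],[-4.5,-0.4,3,0,5],[-4,-0.4,2.6,0,5],[-2.2,-0.4,1.4,0,5],[-1,0,0.6,0,5],[0,0,0,0,5],[0,0,0,0,5]]' 45
python3 -c "
from h import *
eye(.0,.348);eye(0,.318)"
```

```text
clock: 35.95
tcp_pos: [0.6024, -0.2264, 0.2185]
ee_rot: [[-0.737, 0.45, 0.505], [0.401, 0.892, -0.21], [-0.545, 0.048, -0.837]]
contact_force: [0.1, -0.3, -3.5]
opening: 0.126
gripper_force: 45.0
eye [ 0.6182 -0.2419  0.3482] scale x -0.0003 scale y -0.0001
tcp [ 0.6024 -0.2264  0.2185] tool d mm [-0.1  0.1  0.3] lean,az [ 33.2 -22.6] y az 63.2 y_z 0.048 F [ 0.1 -0.3 -3.5]
j [ 1.15  0.43 -1.05  2.04  1.1   0.5   0.45] world x,y,z mm in tool: [[-0.737, 0.401, -0.545], [0.45, 0.892, 0.048], [0.505, -0.21, -0.837]] t 35.95
eye [ 0.6182 -0.2419  0.3482] scale x -0.0003 scale y -0.0001
tcp [ 0.6024 -0.2264  0.2185] tool d mm [16.2 -1.4 25.5] lean,az [ 33.2 -22.6] y az 63.2 y_z 0.048 F [ 0.1 -0.3 -3.5]
j [ 1.15  0.43 -1.05  2.04  1.1   0.5   0.45] world x,y,z mm in tool: [[-0.737, 0.401, -0.545], [0.45, 0.892, 0.048], [0.505, -0.21, -0.837]] t 35.95
```

```bash
python3 -m inch '[[1.1,0,1.7,0,5],[2.2,-0.2,3.3,0,5],[2.2,-0.2,3.3,0,5],[2.2,-0.2,3.3,0,5],[2.2,-0.2,3.3,0,5],[2.2,-0.2,3.3,0,5],[1.1,0,1.7,0,5],[0,0,0,0,5]]' 45
python3 -m inch '[[1.6,-0.1,2.5,0,5],[1.6,-0.1,2.5,0,5],[1.6,-0.1,2.5,0,5],[1.6,-0.1,2.5,0,5],[0,0,0,0,5],[0,0,0,0,5]]' 45
python3 -m inch '[[1.6,-0.1,2.5,0,5],[1.6,-0.1,2.5,0,5],[1.6,-0.1,2.5,0,5],[1.6,-0.1,2.5,0,5],[0,0,0,0,5],[0,0,0,0,5]]' 45
python3 -c "
from h import *
eye(0,.29)"
```

```text
clock: 36.75
tcp_pos: [0.6022, -0.2264, 0.1942]
ee_rot: [[-0.737, 0.45, 0.505], [0.401, 0.892, -0.21], [-0.544, 0.048, -0.837]]
contact_force: [-0.6, -0.3, -3.9]
opening: 0.126
gripper_force: 45.0
clock: 37.35
tcp_pos: [0.6026, -0.2264, 0.1827]
ee_rot: [[-0.736, 0.451, 0.505], [0.401, 0.891, -0.21], [-0.545, 0.048, -0.837]]
contact_force: [-2.2, -0.1, -2.5]
opening: 0.127
gripper_force: 45.0
clock: 37.95
tcp_pos: [0.6027, -0.2262, 0.1708]
ee_rot: [[-0.736, 0.45, 0.505], [0.401, 0.892, -0.21], [-0.545, 0.048, -0.837]]
contact_force: [-1.8, -1.6, -1.1]
opening: 0.127
gripper_force: 45.0
eye [ 0.6185 -0.2417  0.3005] scale x -0.0001 scale y 0.0002
tcp [ 0.6027 -0.2262  0.1708] tool d mm [ 5.6 -0.8  8.9] lean,az [ 33.2 -22.6] y az 63.2 y_z 0.048 F [-1.8 -1.6 -1.1]
j [ 1.04  0.47 -0.92  2.09  1.3   0.44  0.24] world x,y,z mm in tool: [[-0.736, 0.401, -0.545], [0.45, 0.892, 0.048], [0.505, -0.21, -0.837]] t 37.95
```

The force falls as the hook takes load, but about 2 N acts sideways toward -x, so the wire is riding on a slope. I'll shift back in small steps and watch the forces.

```bash
for i in 1 2 3; do python3 -m inch '[[0,0,0,0,5]]' 45 | grep -E "contact"; done
python3 -m inch '[[2,0.2,-1.3,0,5],[2,0.2,-1.3,0,5],[0,0,0,0,5],[0,0,0,0,5]]' 45 | grep -E "contact|tcp"; for i in 1 2 3; do python3 -m inch '[[0,0,0,0,5]]' 45 | grep -E "contact"; done
python3 -c "
from h import *
eye(0,.29); print(get_obs()['wrist_torque'])"
```

```text
contact_force: [-2.5, -1.5, -1.7]
contact_force: [-2.6, -1.3, -1.0]
contact_force: [-3.1, -0.7, -1.6]
tcp_pos: [0.5984, -0.2235, 0.1707]
contact_force: [-2.7, -1.0, -2.1]
contact_force: [-2.9, -0.6, -2.0]
contact_force: [-2.4, 0.2, -1.8]
contact_force: [-4.1, -0.9, -1.3]
eye [ 0.6144 -0.2391  0.3005] scale x -0.0051 scale y 0.0004
tcp [ 0.5985 -0.2235  0.1707] tool d mm [ 1.5 -1.2 11.5] lean,az [ 33.1 -22.6] y az 63.2 y_z 0.048 F [-4.1 -0.9 -1.3]
j [ 1.04  0.47 -0.92  2.1   1.3   0.44  0.24] world x,y,z mm in tool: [[-0.736, 0.401, -0.545], [0.45, 0.892, 0.048], [0.505, -0.21, -0.837]] t 38.95
[ 0.25211693  0.98369688 -0.3219534 ]
```

```bash
python3 -m inch '[[1.7,-1.8,-1.2,0,5],[1.7,-1.8,-1.2,0,5],[0,0,0,0,5],[0,0,0,0,5]]' 45 | grep -E "contact|tcp"; for i in 1 2 3; do python3 -m inch '[[0,0,0,0,5]]' 45 | grep -E "contact"; done
python3 -c "
from h import *
eye(0,.29); print(get_obs()['wrist_torque'])"
```

```text
tcp_pos: [0.5941, -0.2249, 0.1715]
contact_force: [2.6, -2.0, -2.8]
contact_force: [3.5, -1.8, -2.4]
contact_force: [2.7, -2.0, -2.7]
contact_force: [4.4, -2.2, -2.8]
eye [ 0.6094 -0.2404  0.3008] scale x -0.0087 scale y -0.0033
tcp [ 0.5936 -0.2248  0.171 ] tool d mm [-1.5  2.1 14. ] lean,az [ 33.2 -22.5] y az 63.2 y_z 0.048 F [ 4.4 -2.2 -2.8]
j [ 1.05  0.46 -0.92  2.11  1.3   0.43  0.24] world x,y,z mm in tool: [[-0.736, 0.401, -0.545], [0.45, 0.892, 0.048], [0.506, -0.21, -0.837]] t 39.65
[0.24561248 0.42072492 0.0454137 ]
```

The lateral force flipped sign, so the wire is captured in the V from both sides. I'll go back 2 mm and then lower slowly.

```bash
python3 -m inch '[[-1.8,-0.2,1.2,0,5],[0,0,0,0,5],[0,0,0,0,5]]' 45 | grep -E "contact|tcp"
python3 -m inch '[[1.1,-0.1,1.7,0,5],[1.6,-0.1,2.5,0,5],[1.6,-0.1,2.5,0,5],[1.6,-0.1,2.5,0,5],[0.5,0,0.8,0,5],[0,0,0,0,5],[0,0,0,0,5]]' 45 | grep -E "contact|tcp|clock"; for i in 1 2 3; do python3 -m inch '[[0,0,0,0,5]]' 45 | grep -E "contact"; done
```

```text
tcp_pos: [0.5952, -0.2259, 0.1707]
contact_force: [1.8, 0.2, -2.2]
clock: 40.65
tcp_pos: [0.5954, -0.2259, 0.159]
contact_force: [1.7, 0.1, -2.1]
contact_force: [2.4, 0.0, -1.3]
contact_force: [2.4, -0.2, -1.0]
contact_force: [1.8, 0.8, -1.8]
```

```bash
python3 -m inch '[[-0.9,-0.1,0.6,0,5],[1.1,-0.1,1.7,0,5],[1.6,-0.1,2.5,0,5],[1.6,-0.1,2.5,0,5],[1.6,-0.1,2.5,0,5],[0.5,0,0.8,0,5],[0,0,0,0,5],[0,0,0,0,5]]' 45 | grep -E "contact|tcp|clock"; for i in 1 2 3 4; do python3 -m inch '[[0,0,0,0,5]]' 45 | grep -E "contact"; done
```

```text
clock: 41.75
tcp_pos: [0.5964, -0.2265, 0.1471]
contact_force: [-0.2, -0.6, -1.6]
contact_force: [-0.9, 0.5, -1.4]
contact_force: [0.4, -0.1, -0.6]
contact_force: [0.4, 1.1, -0.8]
contact_force: [-0.2, 0.4, 0.1]
```

```bash
python3 -m inch '[[0.8,-0.1,1.3,0,5],[1.1,-0.1,1.7,0,5],[1.1,-0.1,1.7,0,5],[1.1,-0.1,1.7,0,5],[0.5,0,0.8,0,5],[0,0,0,0,5],[0,0,0,0,5]]' 45 | grep -E "contact|tcp|clock"; for i in 1 2 3 4 5; do python3 -m inch '[[0,0,0,0,5]]' 45 | grep -E "contact"; done; python3 -c "
from h import *
print(get_obs()['wrist_torque'])"
```

```text
clock: 42.85
tcp_pos: [0.5965, -0.2265, 0.1385]
contact_force: [-0.4, -0.0, 0.0]
contact_force: [0.2, 0.8, 0.6]
contact_force: [0.2, 0.5, 1.6]
contact_force: [1.3, 0.5, 0.6]
contact_force: [0.4, 0.6, -0.3]
contact_force: [-0.7, 0.3, 1.1]
[0.18524674 0.34687502 0.09341731]
```

```bash
python3 -m inch '[[0,0,0,0,5],[0,0,0,0,5],[0,0,0,0,5]]' 20 | grep contact; python3 -m inch '[[0,0,0,0,5],[0,0,0,0,5],[0,0,0,0,5]]' 8 | grep contact;python3 -m inch '[[0,0,0,0,5],[0,0,0,0,5],[0,0,0,0,5],[0,0,0,0,12],[0,0,0,0,13],[0,0,0,0,14],[0,0,0,0,16],[0,0,0,0,18],[0,0,0,0,20],[0,0,0,0,24]]' 3
python3 -m inch '[[0,0,0,0,30],[0,0,0,0,40],[0,0,0,0,50],[0,0,0,0,60],[0,0,0,0,60],[0,0,0,0,60]]' 3
python3 - <<'E'
from h import *
go([.5,-.2,.2])
s=snap("scene","s9");d=snap("side","d9")
for f in('s','d'):
    a=cv2.imread(f'pics/{f}8.png');b=cv2.imread(f'pics/{f}9.png')
    for im in(a,b):
        h=cv2.cvtColor(im,cv2.COLOR_BGR2HSV); m=cv2.inRange(h,(50,90,30),(80,255,255))
        print(f,[(np.round(cv2.minAreaRect(k)[0]).tolist(),cv2.contourArea(k)) for k in cv2.findContours(m,0,2)[0] if cv2.contourArea(k)>30])
E
```

```text
contact_force: [-0.2, 0.7, 0.3]
contact_force: [0.3, -0.6, 0.5]
clock: 44.95
tcp_pos: [0.5964, -0.2265, 0.1385]
ee_rot: [[-0.736, 0.45, 0.505], [0.401, 0.892, -0.21], [-0.545, 0.048, -0.837]]
contact_force: [-0.2, -0.3, -0.2]
opening: 0.26
gripper_force: 0.0
clock: 45.55
tcp_pos: [0.5965, -0.2265, 0.1385]
ee_rot: [[-0.736, 0.45, 0.505], [0.401, 0.892, -0.21], [-0.545, 0.048, -0.837]]
contact_force: [0.3, -0.4, -0.1]
opening: 0.651
gripper_force: 0.0
tcp [ 0.5965 -0.2265  0.1385] tool d mm [  48.1  -16.9 -105.8] lean,az [ 33.2 -22.6] y az 63.2 y_z 0.048 F [ 0.3 -0.4 -0.1]
j [ 0.98  0.51 -0.84  2.12  1.47  0.41  0.07] world x,y,z mm in tool: [[-0.736, 0.401, -0.545], [0.45, 0.892, 0.048], [0.505, -0.21, -0.837]] t 45.55
s [([202.0, 287.0], 90.5), ([170.0, 286.0], 129.0), ([272.0, 280.0], 147.5), ([194.0, 274.0], 46.5), ([233.0, 246.0], 218.0), ([254.0, 34.0], 75.0), ([242.0, 26.0], 46.0), ([290.0, 6.0], 52.0), ([269.0, 6.0], 74.5), ([257.0, 8.0], 113.5)]
s [([212.0, 327.0], 75.5), ([204.0, 312.0], 75.0), ([171.0, 287.0], 157.0), ([272.0, 280.0], 146.5), ([254.0, 34.0], 77.0), ([242.0, 25.0], 47.0), ([290.0, 6.0], 50.0), ([269.0, 6.0], 73.5), ([256.0, 8.0], 116.5)]
d [([315.0, 208.0], 41.0), ([296.0, 172.0], 55.0), ([404.0, 94.0], 554.5), ([371.0, 42.0], 795.0), ([392.0, 32.0], 262.0)]
d [([316.0, 208.0], 38.0), ([289.0, 179.0], 51.5), ([400.0, 94.0], 561.5), ([371.0, 42.0], 779.0), ([393.0, 30.0], 239.5)]
```

```bash
python3 -m inch '[[0,0,-3,0,60],[0,0,-6,0,60],[0,0,-10,0,60],[0,0,-14,0,60],[0,0,-18,0,60],[0,0,-20,0,60],[0,0,-20,0,60],[0,0,-20,0,60],[0,0,-20,0,60],[0,0,-15,0,60],[0,0,0,0,60]]' 3
python3 -c "
from h import *
go([.42,-.05,.3])"
```

```text
clock: 46.75
tcp_pos: [0.5224, -0.1966, 0.262]
ee_rot: [[-0.735, 0.452, 0.506], [0.401, 0.891, -0.213], [-0.547, 0.046, -0.836]]
contact_force: [-1.0, -0.8, 0.4]
opening: 0.653
gripper_force: 0.0
tcp [ 0.5224 -0.1966  0.262 ] tool d mm [ 113.2   86.1 -114.8] lean,az [ 33.3 -22.9] y az 63.1 y_z 0.046 F [-1.  -0.8  0.4]
j [ 1.56  0.22 -1.38  2.17  0.75  0.45  0.72] world x,y,z mm in tool: [[-0.735, 0.401, -0.547], [0.452, 0.891, 0.046], [0.506, -0.213, -0.836]] t 46.75
```

```bash
python3 -m inch '[[4,6,-8,0,60],[8,14,-12,0,60],[10,18,-12,0,60],[10,18,-12,0,60],[10,18,-12,0,60],[10,18,-12,0,60],[8,12,-8,0,60],[4,5,-3,0,60],[0,0,0,0,60],[0,0,0,0,60]]' 3
cat > trk.py <<'E'
from h import *
import sys
def c(im,lo,hi,box):
    h=cv2.cvtColor(im,cv2.COLOR_BGR2HSV); m=cv2.inRange(h,lo,hi); x0,y0,x1,y1=box; k=np.zeros_like(m); k[y0:y1,x0:x1]=m[y0:y1,x0:x1]
    M=cv2.moments(k,True); return (M['m10']/max(M['m00'],1),M['m01']/max(M['m00'],1),M['m00'])
for i in range(6):
    s=snap("scene","f%d"%i); d=get_image("side")[:,:,::-1].copy()
    print(round(get_obs()["clock"],2),np.round(c(s,(50,90,30),(80,255,255),(180,290,235,345)),1),'wood',np.round(c(s,(8,110,40),(20,255,220),(170,240,240,345)),1),'side',np.round(c(d,(50,90,30),(80,255,255),(270,165,310,195)),1))
h=cv2.cvtColor(s,cv2.COLOR_BGR2HSV); m=cv2.inRange(h,(50,90,30),(80,255,255))
print([(np.round(cv2.minAreaRect(k)[0]).tolist(),cv2.contourArea(k)) for k in cv2.findContours(m,0,2)[0] if cv2.contourArea(k)>30 and cv2.minAreaRect(k)[0][1]>200])
E
python3 trk.py
```

```text
clock: 47.75
tcp_pos: [0.4879, -0.0736, 0.2866]
ee_rot: [[-0.747, 0.45, 0.489], [0.402, 0.892, -0.206], [-0.529, 0.043, -0.847]]
contact_force: [-0.5, -0.4, -1.1]
opening: 0.652
gripper_force: 0.0
47.85 [205.9 318.1 185. ] wood [211.9 313.2 164. ] side [289.7 179.4  67. ]
47.95 [206.1 318.5 194. ] wood [211.9 312.9 166. ] side [289.8 179.3  65. ]
48.05 [206.3 318.6 190. ] wood [211.9 313.2 166. ] side [289.7 179.5  66. ]
48.15 [206.2 318.5 189. ] wood [211.9 313.1 165. ] side [289.7 179.5  66. ]
48.25 [205.9 318.2 185. ] wood [212.  313.4 163. ] side [289.7 179.4  67. ]
48.35 [206.1 318.2 185. ] wood [211.9 313.1 165. ] side [289.7 179.5  68. ]
[([211.0, 326.0], 75.0), ([204.0, 311.0], 77.5), ([172.0, 286.0], 222.5), ([272.0, 280.0], 139.5), ([233.0, 246.0], 220.5)]
```

The tray hangs still: motion is under 0.5 px, the bar is inside, the bystanders are unmoved and the arm is clear. I'll hand in.

```bash
python3 -m inch '[[0,0,0,0,60],[0,0,0,0,60],[0,0,0,0,60],[0,0,0,0,60],[0,0,0,0,60],[0,0,0,0,60]]' 3 | grep clock; python3 -c "
from workcell import *
print(close_job())"
```

```text
clock: 48.95
the job is handed in; nothing more can be done
None
```

The glass bar lies in the aluminium tray, which hangs free and still from the scale hook. I handed the job in at 49 s with the arm clear and the glass offcuts in view where they started; the verdict, the pointer reading and the eye-to-seat distance were not shown or measured.

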